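Change over, dock and switch in laser modules, then log the load

ROBOT

A 6-joint arm with a two-finger parallel gripper is mounted at the origin on the work surface. World frame = base frame: x ahead of the robot, y to its left, z up, the work surface at z = 0. Lengths are in mm, angles in degrees, forces in N, time in s.
With the tool pointing down it reaches from about 350 to 850 mm from the base axis. Payload 8.1 kg.
Tool frame: the origin (TCP) lies on the centre line of the jaws, within the pads' length; the fingertips stand 14 mm ahead of it and the grasp point (between the pads) lies 5 mm behind it; z points along the fingers, y is the line along which they close (so a half turn about z gives the same grasp; the last joint's range is limited). The gripper opens to 85 mm and grips with 20 to 120 N. Pads are 22 mm wide; open, the fingers measure 114 mm over their backs; the gripper's body (76 mm by 85 mm) begins 54 mm behind the grasp point. The pads swing forward as they close: fully open they stand 13 mm farther back than shut.
Start: joints at [-69.007, 7.471, 85.268, -0, 87.261, -4.893], TCP at [261.971, -539.793, 245.292] pointing down, gripper open.
Joint ranges: [-169.43, 169.43], [-51.17, 129.36], [1.28, 143.12], [-76.62, 256.62], [0, 156.53], [-152.29, 152.29]. Speed limits (degrees/s): [136.94, 136.94, 159.86, 180, 180, 180].

INTERFACE

Orientations are given as [roll, pitch, yaw] about the fixed x, y, z axes, in that order (R = Rz(yaw) Ry(pitch) Rx(roll)).
In Python, from bench import sense, snapshot, camera_info, hand_in gives the robot as it stands. The module is installed in compiled form; this text tells all that it offers.
- The arm moves only by the tool apply_moves, never from a script. Its argument "deltas" is a list of rows, each a list of 7 numbers: the shift along the tool's x, y, z scaled (see below), then the turn, a rotation vector about the tool's x, y, z scaled (see below), then the opening, from 0 (shut) to 1 (fully open). In form: [[dx, dy, dz, ax, ay, az, claw], ...]. A call has 1 to 8 rows; each row shifts and turns the commanded pose from where the row before left it, along the tool's axes as they then stand; what a row does not reach is not made up. The controller multiplies each number of a shift by 0.03 m and each number of a turn by 0.08 rad. A row lasts 1/8 s, in which the tool goes at most 62.5 mm and 10.7 degrees, less where a joint would pass 70% of its speed; a pose out of reach is approached as far as the arm can. A call with a number of a shift or a turn outside -1 to 1 is refused whole. A call with a gripper value outside its range is refused whole. The fingers move at their own pace and stop on an object; "grip_force" is the grip in N (left out, the last holds). Time passes only in rows, so rows that do not move let the fingers close. It gives the time, the measured TCP pose, the force, the opening and the grip force at its end, in the units of the state.
- sense(): the state, without advancing time (a new reading comes with each control period).
- snapshot(name): name is "scene" or "top" or "wrist"; returns the picture (420x560x3 uint8, red, green, blue); there is no depth.
- camera_info(name): a dict with "vertical_fov" (degrees; the focal length in pixels is half the picture's height over the tangent of half this angle, whatever the lens; pixels are square), "cx", "cy" (the principal point, pixels), "origin" and "rotation" of the camera in the world; the wrist camera has in their place "tool_from_camera" (4x4, takes a point from camera to tool coordinates, whose origin is the TCP and whose axes are the flange's). Camera axes: x right, y up, looking along -z (the intrinsics and any distortion apply to the point x, -y, -z); pixel columns grow to the right and rows downward; lengths in mm; the calibration is good to about 2 mm. A picture is of the moment at which its call begins: read the wrist's pose just before it. camera_info takes no time and is no camera call.
- hand_in(): hands the job in; it is judged then, once.
The state is a dict: "time": time; "joint_pos": joint angles; "qd": joint speeds; "joint_efforts": joint torques, N m; "tool_pos": TCP position; "tcp_rot": TCP orientation; "ft_force": force on the tool from outside, world axes, zero at the start; "wrist_torque": the same for the moment, N m; "finger_gap": finger opening in mm; "grip_force": force on a finger pad.
Only numpy, scipy, OpenCV 4.12 (cv2) and the standard library are available. Lean on these libraries where they do the work, as an engineer would, in place of code of your own. Each camera call takes 0.05 s, during which the arm holds its last target. There are 200 camera calls.

TASK

First move every finished module (grey, white top) from the docks to the green out-tray, laid flat; then lay every new laser module into the cradle of its own colour and turn that cradle's knob clockwise until it clicks over and stays on, while the knobs of empty cradles stay off. When all that is done, pick up the code reader and log the load by pointing its beam at the middle of the code tag from about 10 cm away, steadily for three seconds, and lay the reader back, right way up, in the middle of its mat. Do not disturb the other things on the table.

Things in the scene. Friction and masses are not known exactly. Their poses are not given: they have to be found in the camera images.
- module_red: loose laser module, a 90 (x) x 50 (y) x 52 (z) mm aluminium block with dark fins and a red top, 0.3 kg; origin at the centre of its underside, z up. May be absent (None)
- dock_red: fixed dock, red walls; x axis from knob to cradle; origin under the cradle's centre, at the base's underside. Cradle 100 (x) x 60 mm inside, floor 8 mm above the origin, walls 10 mm high over the floor, 5 mm thick; a module fits either way round. Base 212 x 80 x 8 mm. Knob on a vertical axis at x = -105 mm, y = 0; its bar spans 22 to 56 mm above the origin
- done_red: finished module, 90 (x) x 50 (y) x 52 (z) mm, grey with black fins and a white top, lying at the start in the red dock's cradle; origin at the centre of its underside. May be absent (None)
- knob_red (a joint): angle of the red knob, an upright bar grip 48 mm long, 16 mm thick, 34 mm tall on a 52 mm disc: 0 = off (bar along the dock's x), grows clockwise seen from above; a sprung over-centre detent (0.15 N m) holds it at 0 and resists up to 0.6; past that it snaps over by itself to its on stop at 1.2
- module_yellow: loose laser module, a 90 (x) x 50 (y) x 52 (z) mm aluminium block with dark fins and a yellow top, 0.3 kg; origin at the centre of its underside, z up. May be absent (None)
- dock_yellow: fixed dock, yellow walls; x axis from knob to cradle; origin under the cradle's centre, at the base's underside. Cradle 100 (x) x 60 mm inside, floor 8 mm above the origin, walls 10 mm high over the floor, 5 mm thick; a module fits either way round. Base 212 x 80 x 8 mm. Knob on a vertical axis at x = -105 mm, y = 0; its bar spans 22 to 56 mm above the origin
- done_yellow: finished module, 90 (x) x 50 (y) x 52 (z) mm, grey with black fins and a white top, lying at the start in the yellow dock's cradle; origin at the centre of its underside. May be absent (None)
- knob_yellow (a joint): angle of the yellow knob, an upright bar grip 48 mm long, 16 mm thick, 34 mm tall on a 52 mm disc: 0 = off (bar along the dock's x), grows clockwise seen from above; a sprung over-centre detent (0.15 N m) holds it at 0 and resists up to 0.6; past that it snaps over by itself to its on stop at 1.2
- module_blue: loose laser module, a 90 (x) x 50 (y) x 52 (z) mm aluminium block with dark fins and a blue top, 0.3 kg; origin at the centre of its underside, z up. May be absent (None)
- dock_blue: fixed dock, blue walls; x axis from knob to cradle; origin under the cradle's centre, at the base's underside. Cradle 100 (x) x 60 mm inside, floor 8 mm above the origin, walls 10 mm high over the floor, 5 mm thick; a module fits either way round. Base 212 x 80 x 8 mm. Knob on a vertical axis at x = -105 mm, y = 0; its bar spans 22 to 56 mm above the origin
- done_blue: finished module, 90 (x) x 50 (y) x 52 (z) mm, grey with black fins and a white top, lying at the start in the blue dock's cradle; origin at the centre of its underside. May be absent (None)
- knob_blue (a joint): angle of the blue knob, an upright bar grip 48 mm long, 16 mm thick, 34 mm tall on a 52 mm disc: 0 = off (bar along the dock's x), grows clockwise seen from above; a sprung over-centre detent (0.15 N m) holds it at 0 and resists up to 0.6; past that it snaps over by itself to its on stop at 1.2
- reader: handheld code reader, 170 mm long along x, 0.18 kg: black handle 130 mm long (x = -80 to 50 mm), 38 mm wide, 28 mm high; orange head at +x, 62 mm wide, 38 mm high, ending at x = 92.5 mm; origin at the handle's underside, near the centre of mass, z up when the right way up
- reader_head: the reader's round window in the front of its head, 92.5 mm ahead of the reader's origin and 19 mm above its underside; this frame's x axis is the beam, which leaves the window 45 degrees downwards from the reader's own x axis; y sideways
- mat: the reader's black rubber mat, 200 (x) x 110 (y) x 4 mm, fixed to the table; origin at the centre of its underside
- out_tray: fixed green out-tray, 150 (x) x 210 (y) mm, floor 5 mm thick, walls 16 mm high in all and 5 mm thick; origin at the centre of its underside
- tag (a point): centre of the flat code tag, a 60 mm white square with black bars, facing up on a fixed blue block 70 x 70 x 30 mm, 31 mm above the table
- lens_post: bystander: black lens post 98 mm tall on a round 56 mm foot; origin at the centre of its underside
- driver: bystander: screwdriver 160 mm long lying on the table, yellow handle
- carton: bystander: cardboard carton 60 x 90 x 60 mm; origin at the centre of its underside
- wash_bottle: bystander: white bottle 60 mm across, 150 mm tall, blue cap; origin at the centre of its underside
- mug: bystander: blue mug 80 mm across, 90 mm tall; origin at the centre of its underside

How it is judged (in metres and radians):
On the way, in this order (a step that is already met when the one before it is completed fails the run):
1. every finished module lies flat in the out-tray (x of done_red in the frame of out_tray between -0.05 and 0.05 m and y of done_red in the frame of out_tray between -0.08 and 0.08 m and z of each of done_red, done_yellow, done_blue in the frame of out_tray below 0.012 m and angle between each of done_red, done_yellow, done_blue's own z axis and vertical below 0.1 rad and x of done_yellow in the frame of out_tray between -0.05 and 0.05 m and y of done_yellow in the frame of out_tray between -0.08 and 0.08 m and x of done_blue in the frame of out_tray between -0.05 and 0.05 m and y of done_blue in the frame of out_tray between -0.08 and 0.08 m), for 0.2 s.
2. every module present lies in the cradle of its own colour (horizontal distance between module_red and dock_red below 0.012 m and z of module_red in the frame of dock_red below 0.014 m and angle between each of module_red, module_yellow, module_blue's own z axis and vertical below 0.08 rad and angle between the x axis of module_red and the x axis of dock_red, either way round below 0.2 rad and horizontal distance between module_yellow and dock_yellow below 0.012 m and z of module_yellow in the frame of dock_yellow below 0.014 m and angle between the x axis of module_yellow and the x axis of dock_yellow, either way round below 0.2 rad and horizontal distance between module_blue and dock_blue below 0.012 m and z of module_blue in the frame of dock_blue below 0.014 m and angle between the x axis of module_blue and the x axis of dock_blue, either way round below 0.2 rad), for 0.2 s.
3. and the knob of every cradle with a module has clicked on, the others are off (all of step 2 and (value of joint knob_red above 1.05 rad or (value of joint knob_red below 0.2 rad and height (world z) of module_red below -5 m)) and (value of joint knob_red below 0.2 rad or height (world z) of module_red above -5 m) and (value of joint knob_yellow above 1.05 rad or (value of joint knob_yellow below 0.2 rad and height (world z) of module_yellow below -5 m)) and (value of joint knob_yellow below 0.2 rad or height (world z) of module_yellow above -5 m) and (value of joint knob_blue above 1.05 rad or (value of joint knob_blue below 0.2 rad and height (world z) of module_blue below -5 m)) and (value of joint knob_blue below 0.2 rad or height (world z) of module_blue above -5 m)), for 0.2 s.
4. the held reader's beam rests steadily on the code tag for two seconds (x of tag in the frame of reader_head between 0.05 and 0.17 m and y of tag in the frame of reader_head between -0.02 and 0.02 m and z of tag in the frame of reader_head between -0.02 and 0.02 m and linear speed of reader below 0.03 m/s and angular speed of reader below 0.25 rad/s), for 2 s.
At the end, for the whole second after the job is handed in: finished modules lie flat in the out-tray; new modules in their own cradles (within 12 mm, 0.2 rad) with knobs on (above 1.05 rad), other knobs off (below 0.2); the reader lies still, right way up, within 50 mm of its mat's centre (all of step 1 and all of step 3 and horizontal distance between reader and mat below 0.05 m and z of reader in the frame of mat below 0.008 m and angle between reader's own z axis and vertical below 0.1 rad and linear speed of reader below 0.03 m/s); the robot touches nothing.
It fails at once if a bystander is displaced by more than 40 mm (distance of any of lens_post, driver, carton, wash_bottle, mug from where it was at the start of the episode above 0.04 m).
Of done_red, done_yellow, done_blue only 1 to 2 are there at a start; the rules pass over those that are not, and their reading is None.
Of module_red, module_yellow, module_blue only 2 to 3 are there at a start; the rules pass over those that are not, and their reading is None.
At some moment in a run one of module_red, module_yellow, module_blue may be knocked a few centimetres aside while the robot is not near it.
Once in a run the grip may slacken for a moment while it holds something.
It also fails if it takes over 210 s, if anything falls off the work surface, if the arm or the gripper's body presses on something with over 40 N, if the wrist force passes 120 N, or if a joint passes its speed limit or range.

## Working session

There is one attempt and no reset: what is moved stays moved. The work goes in short steps, Python scripts to look and compute and a tool call to move; the robot and the scene stay as the last step left them, time stands still between calls to the robot, and variables do not carry over. Pictures are saved under pics/ and viewed, at most 14 in all, crops included, and the job is handed in when it is done.

Besides the shell and the picture viewer there is one more tool, called after "Request:" as name([rows], argument=value, ...), one row to a line, values as JSON. apply_moves: Moves the arm, as the interface text tells. Its arguments: {"type":"object","properties":{"deltas":{"type":"array"},"grip_force":{"type":"number"}},"required":["deltas"]}

```bash
mkdir -p pics; python3 - <<'E'
from bench import *
import cv2
for n in("scene","top"):
    p=snapshot(n); cv2.imwrite(f"pics/{n}0.png",cv2.resize(p[:,:,::-1],(784,588),interpolation=cv2.INTER_CUBIC)); cv2.imwrite(f"{n}0_raw.png",p[:,:,::-1])
    print(n,camera_info(n))
print(camera_info("wrist"))
print(sense())
E
```

```text
scene {'vertical_fov': 46.98689823493717, 'cx': 275.2433760226689, 'cy': 212.15815154888784, 'origin': array([1031.64097523,  994.15899493,  923.19606451]), 'rotation': array([ 50.2316362 ,  -0.64014606, 152.66091682])}
top {'vertical_fov': 56.35021573095155, 'cx': 279.7926568068479, 'cy': 214.2665659572949, 'origin': array([494.47399193,  81.42969359, 981.44833639]), 'rotation': array([  3.24860567,   0.2277492 , -91.08921977])}
{'vertical_fov': 66.64238139661168, 'cx': 283.2078022428698, 'cy': 207.74843077748406, 'tool_from_camera': array([[ 8.06953136e-04,  9.56355052e-01,  2.92206029e-01,
         7.37624821e+01],
       [ 9.99999430e-01, -5.67370860e-04, -9.04651720e-04,
         5.38005320e-01],
       [-6.99379056e-04,  2.92206593e-01, -9.56354964e-01,
        -1.29064274e+02],
       [ 0.00000000e+00,  0.00000000e+00,  0.00000000e+00,
         1.00000000e+00]])}
{'time': 0.1, 'joint_pos': array([-6.90076306e+01,  7.51351565e+00,  8.53240368e+01,  2.09160268e-03,
        8.72618700e+01, -4.89361671e+00]), 'qd': array([-0.00966817, -0.14072318, -0.16820732, -0.07532249, -0.02351672,
       -0.01412954]), 'joint_efforts': array([ 1.31606859e-03, -5.70952785e+01, -5.01940048e+01, -2.19389549e-04,
        8.17381806e-03, -9.34114269e-05]), 'tool_pos': array([ 261.80222256, -539.3344785 ,  244.3112493 ]), 'tcp_rot': array([-1.79901118e+02, -1.05627473e-02,  2.58858753e+01]), 'ft_force': array([-0.23533351, -0.40925453,  0.75301495]), 'wrist_torque': array([-0.01818919, -0.02598321,  0.01148799]), 'grip_force': 0.0, 'finger_gap': 84.99235396249544}
```

View pics/top0.png

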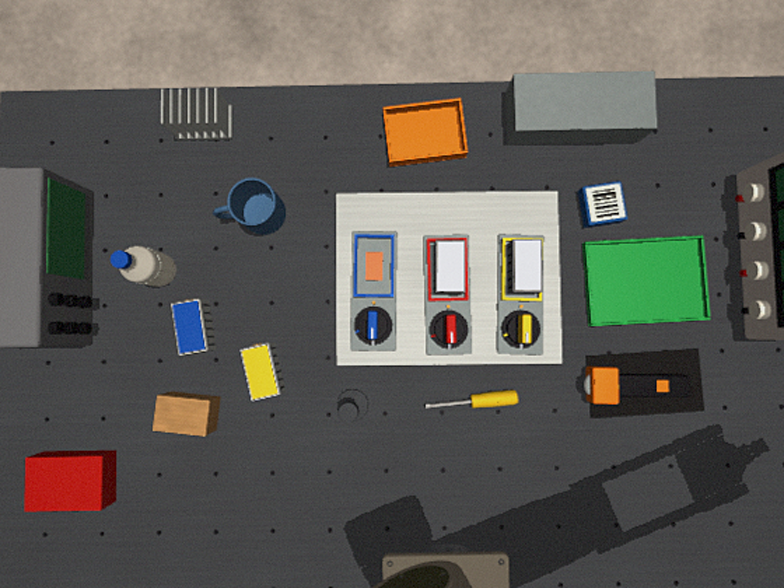

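View pics/scene0.png

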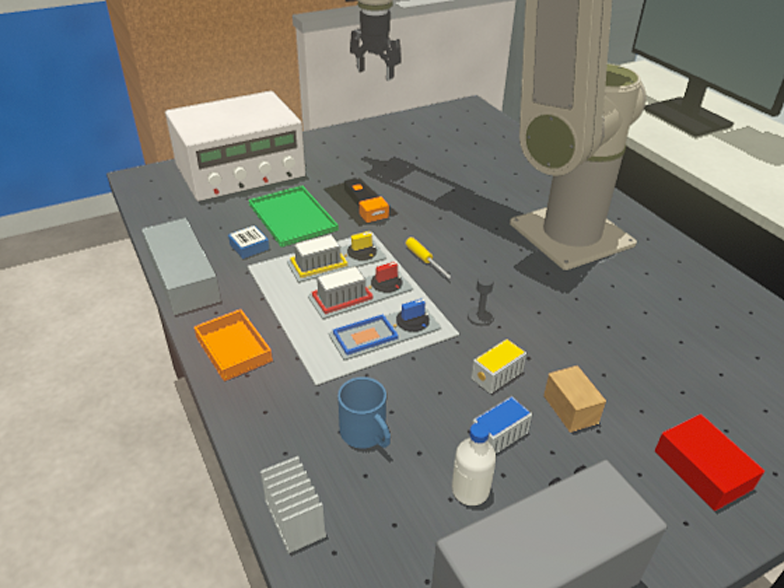

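The images show finished modules in the red and yellow docks, while the blue dock is empty. Loose modules are yellow at (262,372) and blue at (189,327) in the top picture, each scaled by 1.4. The red box at (65,482) is too big to be a module. The reader is on its mat at (645,384), the tag is at (604,203) and the tray is at (648,280).

```bash
cat > h.py <<'E'
import numpy as np, cv2, bench
from scipy.spatial.transform import Rotation as R
def cam(n,st=None):
    i=bench.camera_info(n); f=210/np.tan(np.radians(i["vertical_fov"]/2))
    if n=="wrist":
        st=st or bench.sense(); T=np.eye(4); T[:3,:3]=R.from_euler("xyz",st["tcp_rot"],degrees=True).as_matrix(); T[:3,3]=st["tool_pos"]
        T=T@i["tool_from_camera"]; M,o=T[:3,:3],T[:3,3]
    else: M,o=R.from_euler("xyz",i["rotation"],degrees=True).as_matrix(),i["origin"]
    return dict(f=f,cx=i["cx"],cy=i["cy"],M=M,o=np.array(o))
def ray(c,uv):
    uv=np.atleast_2d(np.asarray(uv,float)); d=np.c_[(uv[:,0]-c["cx"])/c["f"],-(uv[:,1]-c["cy"])/c["f"],-np.ones(len(uv))]
    return d@c["M"].T
def plane(c,uv,z):
    d=ray(c,uv); return c["o"]+d*((z-c["o"][2])/d[:,2])[:,None]
def tri(c1,u1,c2,u2):
    a,b=ray(c1,u1)[0],ray(c2,u2)[0]; s,t=np.linalg.lstsq(np.c_[a,-b],c2["o"]-c1["o"],rcond=None)[0]
    p,q=c1["o"]+s*a,c2["o"]+t*b; return (p+q)/2,np.linalg.norm(p-q)
HSV=dict(blue=((105,140,80),(122,255,255)),yellow=((22,140,110),(33,255,255)),red=((0,170,100),(5,255,255)),
 green=((50,120,60),(75,255,255)),orange=((6,160,130),(18,255,255)),white=((0,0,180),(180,45,255)))
def blobs(p,col,amin=60):
    m=cv2.inRange(cv2.cvtColor(p,cv2.COLOR_RGB2HSV),*[np.array(x) for x in HSV[col]])
    cs,_=cv2.findContours(m,cv2.RETR_EXTERNAL,cv2.CHAIN_APPROX_NONE); out=[]
    for k in sorted(cs,key=cv2.contourArea,reverse=True):
        if cv2.contourArea(k)<amin: break
        M=cv2.moments(k); out.append(dict(c=(M["m10"]/M["m00"],M["m01"]/M["m00"]),a=M["m00"],rect=cv2.minAreaRect(k),k=k))
    return out
def quad(c,b,z):  # footprint of a blob on plane z: centre, sizes, yaw of long side
    P=plane(c,b["k"][:,0,:],z)[:,:2].astype(np.float32)
    (x,y),(w,h),a=cv2.minAreaRect(P)
    if w<h: w,h,a=h,w,a+90
    return np.round([x,y,w,h,(a+90)%180-90],1)
def go(pos,yaw=None,st=None):  # units needed: yaw turn, then shift in the (turned) tool frame
    st=st or bench.sense(); r=R.from_euler("xyz",st["tcp_rot"],degrees=True); y0=st["tcp_rot"][2]; yaw=y0 if yaw is None else yaw
    dy=(yaw-y0+180)%360-180; tgt=R.from_euler("xyz",[180,0,yaw],degrees=True)
    rot=(r.inv()*tgt).as_rotvec()/.08
    print("turn units",rot.round(2),"shift units after",((tgt.inv().apply(np.array(pos)-st["tool_pos"]))/30).round(2))
E
python3 - <<'E'
from h import *
for n in("top","scene"):
    p=cv2.imread(n+"0_raw.png")[:,:,::-1].copy(); c=cam(n)
    for col in HSV:
        for b in blobs(p,col)[:9]: print(n,col,np.round(b["c"],1),int(b["a"]),quad(c,b,0))
E
```

```text
top blue [266.6 189.6] 1156 [614.8 116.6 111.4  68.1  -1.1]
top blue [134.5 233. ] 568 [510.3 449.3  86.4  46.2   8.8]
top blue [ 84.9 184.7] 115 [6.338e+02 5.743e+02 3.060e+01 3.030e+01 5.000e-01]
top blue [266.  230.4] 93 [506.6 120.9  50.   17.5  -1. ]
top yellow [185.1 265.4] 589 [427.4 322.6  87.5  45.4  13.2]
top yellow [353.2 284.8] 283 [371.4 -93.6  81.1  25.2 -85.4]
top yellow [364.5 199.8] 102 [ 602.  -147.9  111.1   70.2   -1.1]
top yellow [375.9 232.6] 85 [ 495.  -155.    47.6   15.    -1.9]
top red [ 45.1 345.1] 2052 [238.6 669.4 137.8  95.  -89.8]
top red [321.9 233.2] 85 [497.6 -20.2  47.5  15.   -1.4]
top red [310.9 197.5] 62 [603.3 -15.4 108.6  70.5  -1.1]
top green [462.  200.2] 5038 [ 577.3 -371.7  217.6  153.4  -88.5]
top orange [303.3  92.4] 2152 [860.8  18.4 144.6 103.2 -84.3]
top orange [431.9 275.2] 457 [ 392.  -290.6   64.6   44.7   -2.3]
top orange [266.9 189.2] 181 [613.3 115.3  48.1  25.2  -1. ]
top orange [473.  275.1] 62 [ 390.2 -392.    20.3   19.7   88.9]
top white [319.5 198.7] 19320 [589.3 -16.5 400.2 310.   89.2]
top white [432.1 144.3] 543 [ 720.2 
[... 847 characters left out ...]
15 [846.2   3.  173.  109.4 -84.3]
scene orange [267.2 151.9] 160 [ 379.2 -311.4   98.3   82.5   88. ]
scene white [ 70.4 311.9] 32228 [1119.1   16.3  942.8  315.4   88.3]
scene white [249.  227.7] 6292 [586.9 -22.4 404.5 311.1  89.5]
scene white [511.8 117.6] 3366 [-626.4 -121.5  656.8  276.8  -89.9]
scene white [165.1  85.3] 2365 [ 537.2 -898.8  456.9  364.3   89.4]
scene white [529.7  81.1] 778 [-947.2 -306.7  299.5  244.5   38.3]
scene white [339.2 334.8] 754 [585.6 472.2 129.4  63.   55.6]
scene white [469.6  56.7] 732 [-912.3 -643.3  394.7  205.4   64. ]
scene white [124.8 191.1] 512 [ 868.1 -350.6  251.4  104.3  -89.9]
scene white [229.2 174.6] 272 [ 556.5 -222.6  127.8   79.3  -26.5]
```

```bash
python3 - <<'E'
from h import *
t,s=cam("top"),cam("scene")
for n,a,b in [("mod blue",(134.5,233),(354.7,299.7)),("mod yel",(185.1,265.4),(356.8,253.9)),("tray",(462,200.2),(209,153.7)),("dock blue",(266.6,189.6),(260.5,238)),("plate",(319.5,198.7),(249,227.7))]:
    p,e=tri(t,a,s,b); print(n,p.round(1),round(e,1))
go([540,-130,250],0)
E
```

```text
mod blue [513.7 429.8  43.7] 9.7
mod yel [431.  309.8  50.9] 0.8
tray [ 575.3 -371.4    1.9] 3.1
dock blue [611.  115.4  20. ] 0.9
plate [589.6 -19.9 -57.3] 7.7
turn units [-0.02  0.    5.65] shift units after [  9.27 -13.64  -0.19]
```

Request:
apply_moves([
  [0, 0, 0, 0, 0, 0.94, 1],
  [0, 0, 0, 0, 0, 0.94, 1],
  [0, 0, 0, 0, 0, 0.94, 1],
  [0, 0, 0, 0, 0, 0.94, 1],
  [0, 0, 0, 0, 0, 0.94, 1],
  [0, 0, 0, 0, 0, 0.95, 1],
  [0.66, -0.97, 0, 0, 0, 0, 1],
  [0.66, -0.97, 0, 0, 0, 0, 1],
])

```text
time: 1.1
tool_pos: [301.6, -480.8, 244.5]
tcp_rot: [-179.9, 0.0, -0.1]
ft_force: [0.1, -0.4, 0.1]
finger_gap: 86.1
grip_force: 0.0
```

Request:
apply_moves([
  [0.66, -0.97, 0, 0, 0, 0, 1],
  [0.66, -0.97, 0, 0, 0, 0, 1],
  [0.66, -0.97, 0, 0, 0, 0, 1],
  [0.66, -0.97, 0, 0, 0, 0, 1],
  [0.66, -0.97, 0, 0, 0, 0, 1],
  [0.66, -0.97, 0, 0, 0, 0, 1],
  [0.66, -0.97, 0, 0, 0, 0, 1],
  [0.66, -0.97, 0, 0, 0, 0, 1],
])

```text
time: 2.1
tool_pos: [460.3, -247.7, 244.8]
tcp_rot: [-180.0, 0.0, -0.0]
ft_force: [-0.3, 0.0, 0.3]
finger_gap: 85.2
grip_force: 0.0
```

Request:
apply_moves([
  [0.66, -0.97, 0, 0, 0, 0, 1],
  [0.66, -0.97, 0, 0, 0, 0, 1],
  [0.66, -0.97, 0, 0, 0, 0, 1],
  [0.66, -0.97, 0, 0, 0, 0, 1],
  [0, 0, 0, 0, 0, 0, 1],
  [0, 0, 0, 0, 0, 0, 1],
])

```text
time: 2.85
tool_pos: [538.8, -132.7, 244.8]
tcp_rot: [180.0, 0.1, 0.0]
ft_force: [0.1, 0.5, 0.1]
finger_gap: 85.4
grip_force: 0.0
```

```bash
cat >> h.py <<'E'
def look(name,view=True):
    st=bench.sense(); p=bench.snapshot("wrist"); c=cam("wrist",st)
    cv2.imwrite(f"pics/{name}.png",p[:,:,::-1]); return p,c,st
E
python3 - <<'E'
from h import *
p,c,st=look("w1"); print(st["tool_pos"],st["tcp_rot"],st["time"])
for col in HSV:
    for b in blobs(p,col,100)[:9]: print(col,np.round(b["c"],1),int(b["a"]),quad(c,b,18),quad(c,b,0))
E
```

```text
[ 538.8301794  -132.6843843   244.82540488] [1.79994046e+02 5.98519650e-02 1.10241046e-02] 2.85
blue [ 47.4 108.9] 7274 [610.4 115.3 111.8  76.   -1.5] [610.3 127.9 117.4  79.9  -1.5]
blue [ 50.7 212.3] 1330 [495.9 138.5  61.2  40.6  -1.6] [490.  152.3  64.3  42.7  -1.6]
blue [443.9  28.9] 532 [ 699.7 -300.4   71.5   39.6  -83.4] [ 704.1 -308.9   75.1   41.6  -83.4]
yellow [295.  119.9] 6926 [ 599.1 -146.3  111.8   71.    -2.3] [ 598.4 -146.9  117.5   74.6   -2.3]
yellow [250.6 303.2] 1125 [375.4 -91.1  81.6  30.  -85.6] [363.4 -88.9  85.8  31.5 -85.6]
yellow [290.9 222. ] 615 [ 483.2 -143.    62.7   18.4   -2.3] [ 476.7 -143.4   65.9   19.3   -2.3]
red [185.3 107.9] 834 [ 6.015e+02 -1.380e+01  1.109e+02  7.110e+01  1.000e-01] [ 6.009e+02 -7.800e+00  1.165e+02  7.470e+01  1.000e-01]
red [170.4 221.8] 492 [ 4.853e+02 -2.000e-01  6.280e+01  2.090e+01 -5.400e+00] [478.9   6.5  65.9  21.9  -5.4]
green [477.7 141.7] 22083 [ 576.3 -354.7  194.9  148.6  -87.9] [ 574.5 -365.9  204.7  156.1  -87.9]
orange [ 53.1 111.3] 1216 [610.6 111.4  48.7  29.2  -1.7] [610.5 123.8  51.1  30.7  -1.7]
orange [482.7 298.2] 227 [ 383.2 -388.6   21.9   21.8   -2.4] [ 371.6 -401.5   23.    22.9   -2.4]
orange [413.5 273. ] 181 [ 420.1 -296.    45.1   13.7   54.2] [ 410.3 -304.2   47.4   14.4   54.2]
white [155.7 105.2] 56646 [578.7 -21.8 385.  276.   89.6] [576.9 -16.1 404.5 289.9  89.6]
white [296.1 120.6] 4308 [ 599.2 -147.5   97.4   51.3   -1.4] [ 598.5 -148.2  102.4   53.9   -1.4]
white [156.4 119.1] 4268 [600.6   2.2  96.7  51.2  -1.4] [599.9   9.1 101.6  53.7  -1.4]
white [452.6  17. ] 2059 [ 702.5 -301.6   62.4   33.7  -82.7] [ 707.  -310.1   65.6   35.4  -82.7]
white [210.1 247.5] 1021 [459.9 -37.7  93.8  37.8 -90. ] [452.1 -32.8  98.6  39.7 -90. ]
```

View pics/w1.png

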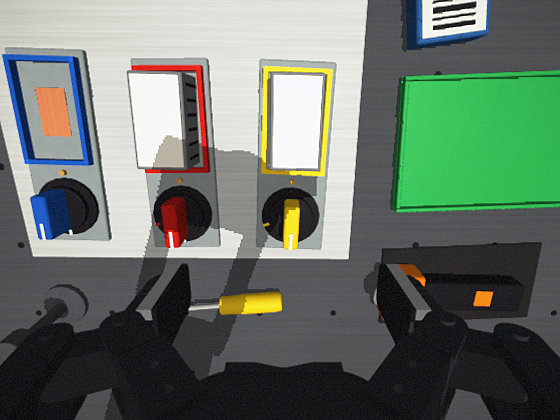

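The wrist view confirms the layout: the docks are at (50,110), (170,115) and (295,120), and the tray and reader are on the right.

```bash
python3 - <<'E'
from h import *
p=cv2.imread("pics/w1.png")[:,:,::-1].copy(); c=cam("wrist")
t=cam("top"); q=cv2.imread("top0_raw.png")[:,:,::-1].copy()
W=[b for b in blobs(p,"white",100)]
for b in W[1:3]: print("done",quad(c,b,60),quad(c,b,62))
pl=blobs(p,"green")[0]; print("tray rim16",quad(c,pl,16),"floor",quad(c,pl,5))
# height of done tops: top view white tops, isolated by erosion-free crop inside dock
h=cv2.cvtColor(q,cv2.COLOR_RGB2HSV)
for nm,u,wb in (("yel",(376,190),W[1]),("red",(321,190),W[2])):
    crop=q[160:220,u[0]-20:u[0]+22]; m=cv2.inRange(cv2.cvtColor(crop,cv2.COLOR_RGB2HSV),np.array((100,5,215)),np.array((140,60,255)))
    n,l,s,ce=cv2.connectedComponentsWithStats(m); i=1+s[1:,4].argmax(); uv=ce[i]+(u[0]-20,160)
    print(nm,uv,s[i],tri(c,wb["c"],t,uv), plane(t,uv,60))
go([598,-147,245],-1.5)
E
```

```text
done [ 600.8 -146.3   86.    45.3   -1.4] [ 600.8 -146.2   85.4   45.    -1.4]
done [602.1 -14.2  85.3  45.1  -1.4] [602.2 -14.9  84.8  44.8  -1.4]
tray rim16 [ 575.9 -356.5  196.1  149.5  -88. ] floor [ 574.8 -363.3  202.1  154.1  -88. ]
yel [376.46136865 188.83664459] [ 12  12  18  35 453] (array([ 603.1410449 , -146.49889983,   54.7650759 ]), np.float64(0.07887650492740404)) [[ 602.55878443 -145.18801865   60.        ]]
red [321.84792627 189.80875576] [ 11  13  19  35 434] (array([603.56440763, -15.63025952,  63.15023743]), np.float64(2.425319790634989)) [[602.76373258 -16.29570995  60.        ]]
turn units [0.   0.01 0.32] shift units after [ 1.99  0.41 -0.  ]
```

Request:
apply_moves([
  [0.7, 0.14, 0, 0, 0, 0.32, 1],
  [0.7, 0.14, 0.5, 0, 0, 0, 1],
  [0.69, 0.13, 1, 0, 0, 0, 1],
  [0, 0, 1, 0, 0, 0, 1],
  [0, 0, 1, 0, 0, 0, 1],
  [0, 0, 1, 0, 0, 0, 1],
  [0, 0, 1, 0, 0, 0, 1],
  [0, 0, 1, 0, 0, 0, 1],
], grip_force=60)

```text
time: 3.9
tool_pos: [601.1, -147.1, 49.4]
tcp_rot: [180.0, 0.0, -1.6]
ft_force: [0.3, 0.6, -0.9]
finger_gap: 85.1
grip_force: 0.0
```

Request:
apply_moves([
  [0, 0, 0.4, 0, 0, 0, 1],
  [0, 0, 0, 0, 0, 0, 1],
  [0, 0, 0, 0, 0, 0, 0],
  [0, 0, 0, 0, 0, 0, 0],
  [0, 0, 0, 0, 0, 0, 0],
  [0, 0, 0, 0, 0, 0, 0],
  [0, 0, 0, 0, 0, 0, 0],
])

```text
time: 4.78
tool_pos: [603.0, -146.1, 40.2]
tcp_rot: [180.0, -0.2, -1.5]
ft_force: [-0.7, 0.6, 5.8]
finger_gap: 49.5
grip_force: 63.9
```

Request:
apply_moves([
  [0, 0, -1, 0, 0, 0, 0],
  [0, 0, -1, 0, 0, 0, 0],
  [-0.1, 0.9, 0, 0, 0, 0, 0],
  [-0.1, 1, 0, 0, 0, 0, 0],
  [-0.1, 1, 0, 0, 0, 0, 0],
  [-0.1, 1, 0, 0, 0, 0, 0],
  [-0.1, 1, 0, 0, 0, 0, 0],
  [-0.1, 1, 0, 0, 0, 0, 0],
])

```text
time: 5.78
tool_pos: [578.7, -323.0, 98.0]
tcp_rot: [-180.0, 0.0, -1.5]
ft_force: [0.7, 0.3, -3.0]
finger_gap: 49.3
grip_force: 66.3
```

Request:
apply_moves([
  [-0.1, 1, 0, 0, 0, 0, 0],
  [0, 1, 0, 0, 0, 0, 0],
  [0, 1, 0, 0, 0, 0, 0],
  [0, 0, 0.5, 0, 0, 0, 0],
  [0, 0, 0.5, 0, 0, 0, 0],
  [0, 0, 0, 0, 0, 0, 0],
])

```text
time: 6.52
tool_pos: [572.4, -409.8, 64.9]
tcp_rot: [-179.8, 0.2, -1.4]
ft_force: [-0.2, 1.3, -3.8]
finger_gap: 49.3
grip_force: 66.6
```

```bash
python3 - <<'E'
from h import *
p,c,st=look("w2")
m=cv2.inRange(cv2.cvtColor(p,cv2.COLOR_RGB2HSV),*[np.array(x) for x in HSV["green"]])
k=np.vstack([b["k"] for b in blobs(p,"green",200)])
print(k[:,0].min(0),k[:,0].max(0)); print(quad(c,dict(k=k),16)); print([ (np.round(b["c"]),b["a"]) for b in blobs(p,"green",200)])
E
```

```text
[ 2 91] [392 342]
[ 577.9 -368.   209.2  146.3  -87.9]
[(array([184., 187.]), 53898.0)]
```

View pics/w2.png

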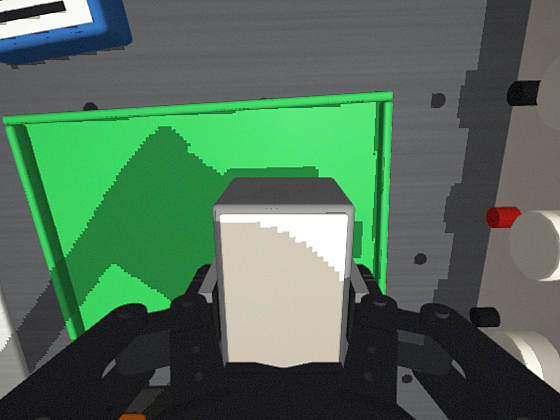

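The module is held in the middle at (285,285), over the tray's right half. The tray rim runs from about (5,120) to (392,95).

Request:
apply_moves([
  [0, 0.1, 0.45, 0, 0, -0.4, 0],
  [0, 0.1, 0.42, 0, 0, -0.3, 0],
  [0, 0, 0.03, 0, 0, 0, 0],
  [0, 0, 0, 0, 0, 0, 0],
  [0, 0, 0, 0, 0, 0, 0.9],
  [0, 0, 0, 0, 0, 0, 0.9],
  [0, 0, 0, 0, 0, 0, 0.9],
  [0, 0, 0, 0, 0, 0, 0.9],
])

```text
time: 7.58
tool_pos: [574.0, -418.3, 41.6]
tcp_rot: [180.0, -0.0, 1.7]
ft_force: [-0.6, 0.5, -0.2]
finger_gap: 76.8
grip_force: 0.0
```

Request:
apply_moves([
  [0, 0, -1, 0, 0, 0, 1],
  [0, 0, -1, 0, 0, 0, 1],
  [0, 0, -1, 0, 0, 0, 1],
  [0, -1, -0.5, 0, 0, 0, 1],
  [0, -1, 0, 0, 0, 0, 1],
  [0, -1, 0, 0, 0, 0, 1],
  [0, -1, 0, 0, 0, 0, 1],
  [0, 0, 0, 0, 0, 0, 1],
])

```text
time: 8.57
tool_pos: [570.4, -296.3, 146.4]
tcp_rot: [-180.0, 0.0, 1.9]
ft_force: [0.2, 0.7, -0.3]
finger_gap: 85.4
grip_force: 0.0
```

```bash
python3 - <<'E'
from h import *
go([602,-15,120],-1.5)
E
```

```text
turn units [-0.01  0.    0.73] shift units after [ 0.81 -9.4   0.88]
```

Request:
apply_moves([
  [0, 0, 0, 0, 0, 0.73, 1],
  [0.1, -1, 0, 0, 0, 0, 1],
  [0.1, -1, 0, 0, 0, 0, 1],
  [0.1, -1, 0, 0, 0, 0, 1],
  [0.1, -1, 0, 0, 0, 0, 1],
  [0.1, -1, 0, 0, 0, 0, 1],
  [0.1, -1, 0, 0, 0, 0, 1],
  [0.1, -1, 0, 0, 0, 0, 1],
])

```text
time: 9.57
tool_pos: [597.5, -89.1, 146.5]
tcp_rot: [180.0, -0.0, -1.7]
ft_force: [0.3, -0.4, -0.5]
finger_gap: 85.0
grip_force: 0.0
```

Request:
apply_moves([
  [0.1, -1, 0, 0, 0, 0, 1],
  [0, -1, 0.5, 0, 0, 0, 1],
  [0, -0.4, 0.5, 0, 0, 0, 1],
  [0, 0, 0.8, 0, 0, 0, 1],
  [0, 0, 0.8, 0, 0, 0, 1],
  [0, 0, 0.5, 0, 0, 0, 1],
  [0, 0, 0.5, 0, 0, 0, 1],
  [0, 0, 0, 0, 0, 0, 1],
])

```text
time: 10.58
tool_pos: [601.2, -17.3, 36.9]
tcp_rot: [-180.0, 0.1, -1.6]
ft_force: [-0.4, -0.5, 0.8]
finger_gap: 85.6
grip_force: 0.0
```

Request:
apply_moves([
  [0, 0, 0, 0, 0, 0, 0],
  [0, 0, 0, 0, 0, 0, 0],
  [0, 0, 0, 0, 0, 0, 0],
  [0, 0, 0, 0, 0, 0, 0],
  [0, 0, 0, 0, 0, 0, 0],
])

```text
time: 11.2
tool_pos: [603.2, -17.0, 39.7]
tcp_rot: [180.0, -0.1, -1.6]
ft_force: [0.2, 1.1, 5.6]
finger_gap: 49.3
grip_force: 63.6
```

Request:
apply_moves([
  [0, 0, -1, 0, 0, 0, 0],
  [0, 0.1, -1, 0, 0, 0, 0],
  [-0.1, 1, 0, 0, 0, 0, 0],
  [-0.1, 1, 0, 0, 0, 0, 0],
  [-0.1, 1, 0, 0, 0, 0, 0],
  [-0.1, 1, 0, 0, 0, 0, 0],
  [-0.1, 1, 0, 0, 0, 0, 0],
  [-0.1, 1, 0, 0, 0, 0, 0],
])

```text
time: 12.2
tool_pos: [578.2, -200.2, 97.6]
tcp_rot: [-180.0, 0.1, -1.6]
ft_force: [-0.1, -0.1, -2.3]
finger_gap: 49.2
grip_force: 63.2
```

Request:
apply_moves([
  [-0.1, 1, 0, 0, 0, 0, 0],
  [0, 1, 0, 0, 0, 0, 0],
  [0, 1, 0, 0, 0, 0, 0],
  [0, 1, 0.5, 0, 0, 0, 0],
  [0, 0, 0.5, 0, 0, -0.7, 0],
  [0, 0, 0.5, 0, 0, 0, 0],
  [0, 0, 0, 0, 0, 0, 0],
  [0, 0, 0, 0, 0, 0, 0],
])

```text
time: 13.2
tool_pos: [572.9, -318.9, 53.6]
tcp_rot: [180.0, -0.0, 1.6]
ft_force: [0.4, 0.5, -3.2]
finger_gap: 49.5
grip_force: 63.2
```

Request:
apply_moves([
  [0, 0, 0.3, 0, 0, 0, 0],
  [0, 0, 0.25, 0, 0, 0, 0],
  [0, 0, 0.05, 0, 0, 0, 0],
  [0, 0, 0, 0, 0, 0, 0],
  [0, 0, 0, 0, 0, 0, 0.9],
  [0, 0, 0, 0, 0, 0, 0.9],
  [0, 0, 0, 0, 0, 0, 0.9],
  [0, 0, 0, 0, 0, 0, 0.9],
])

```text
time: 14.2
tool_pos: [572.7, -319.4, 35.6]
tcp_rot: [180.0, -0.0, 1.6]
ft_force: [-0.1, 0.8, 0.5]
finger_gap: 76.8
grip_force: 0.0
```

Request:
apply_moves([
  [0, 0, -1, 0, 0, 0, 1],
  [0, 0, -1, 0, 0, 0, 1],
  [0, 0, -1, 0, 0, 0, 1],
  [0, 0, -1, 0, 0, 0, 1],
  [0, 0, -1, 0, 0, 0, 1],
  [0, 0, -1, 0, 0, 0, 1],
  [0, 0, 0, 0, 0, 0, 1],
])

```text
time: 15.08
tool_pos: [574.1, -320.3, 219.2]
tcp_rot: [179.8, -0.3, 1.6]
ft_force: [0.5, -0.7, 0.4]
finger_gap: 85.4
grip_force: 0.0
```

```bash
python3 - <<'E'
from h import *
p,c,st=look("w3"); print(st["tool_pos"])
for b in blobs(p,"green",300): print(quad(c,b,16))
for b in blobs(p,"white",500)[:5]: print(quad(c,b,57), b["a"])
t=cam("top"); q=bench.snapshot("top"); cv2.imwrite("top1_raw.png",q[:,:,::-1])
for col in("blue","yellow"):
    for b in blobs(q,col,300): print(col,quad(t,b,52))
E
```

```text
[ 574.14991917 -320.34299349  219.18803355]
[ 576.6 -368.   209.5  149.4  -87.9]
[ 595.  -143.7  296.5  157.5  -12.6] 25978.0
[ 707.4 -295.3   55.5   55.3  -82.3] 4718.0
[ 605.7 -166.3   86.3   47.6   -2.3] 4217.0
[ 572.3 -419.5   83.2   44.4    1.8] 3887.0
[ 572.  -320.6   84.3   43.9    2.6] 3869.0
blue [607.2 114.7 103.   64.5  -1.1]
blue [509.4 429.8  81.8  43.7   8.8]
yellow [ 596.3 -137.5  106.1   68.9   -2. ]
yellow [431.2 309.9  82.3  43.   13.2]
```

View pics/w3.png

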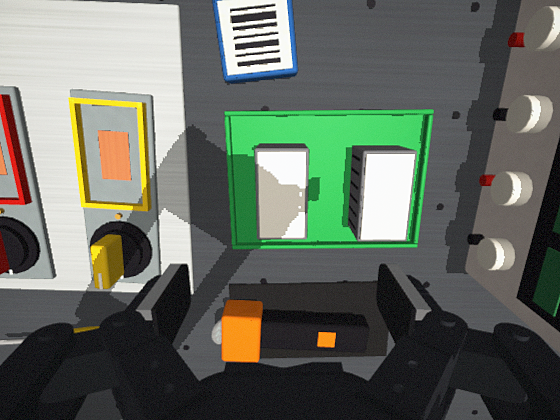

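Both finished modules lie flat in the tray, at (282,195) and (385,195), and the yellow cradle is empty. Next are the new modules.

```bash
python3 - <<'E'
from h import *
p=cv2.imread("pics/w3.png")[:,:,::-1].copy(); c=cam("wrist"); 
for b in blobs(p,"yellow",600)[:2]+blobs(p,"orange",800)[:4]: print(quad(c,b,18),quad(c,b,8),b["a"])
go([431,310,200],1.6); 
E
```

```text
[ 596.3 -144.8  110.9   74.1   -2.4] [ 594.7 -139.4  114.3   76.4   -2.4] 7623.0
[ 477.6 -124.7   67.9   34.3   -2.3] [ 472.4 -118.7   70.    35.4   -2.3] 1230.0
[ 388.9 -274.1   88.3   47.4   -1.3] [ 381.  -272.8   91.    48.8   -1.3] 2227.5
turn units [ 0. -0. -0.] shift units after [ -4.13 -21.1    0.5 ]
```

Request:
apply_moves([
  [-0.2, -1, 0, 0, 0, 0, 1],
  [-0.2, -1, 0, 0, 0, 0, 1],
  [-0.2, -1, 0, 0, 0, 0, 1],
  [-0.2, -1, 0, 0, 0, 0, 1],
  [-0.2, -1, 0, 0, 0, 0, 1],
  [-0.2, -1, 0, 0, 0, 0, 1],
  [-0.2, -1, 0, 0, 0, 0, 1],
  [-0.2, -1, 0, 0, 0, 0, 1],
])

```text
time: 16.18
tool_pos: [516.6, -79.5, 213.3]
tcp_rot: [-179.9, 0.2, 1.6]
ft_force: [-0.5, 0.2, 0.2]
finger_gap: 85.4
grip_force: 0.0
```

Request:
apply_moves([
  [-0.2, -1, 0, 0, 0, 0, 1],
  [-0.2, -1, 0, 0, 0, 0, 1],
  [-0.2, -1, 0, 0, 0, 0, 1],
  [-0.2, -1, 0, 0, 0, 0, 1],
  [-0.2, -1, 0, 0, 0, 0, 1],
  [-0.2, -1, 0, 0, 0, 0, 1],
  [-0.2, -1, 0, 0, 0, 0, 1],
  [-0.2, -1, 0, 0, 0, 0, 1],
])

```text
time: 17.18
tool_pos: [462.0, 158.6, 213.4]
tcp_rot: [180.0, 0.2, 1.6]
ft_force: [0.6, -0.2, 0.5]
finger_gap: 85.5
grip_force: 0.0
```

Request:
apply_moves([
  [-0.2, -1, 0, 0, 0, 0, 1],
  [-0.2, -1, 0, 0, 0, 0, 1],
  [-0.2, -1, 0, 0, 0, 0, 1],
  [-0.2, -1, 0, 0, 0, 0, 1],
  [-0.1, -1, 0, 0, 0, 0, 1],
  [0, 0, 0.2, 0, 0, -0.9, 1],
  [0, 0, 0.2, 0, 0, -0.9, 1],
  [0, 0, 0, 0, 0, -0.73, 1],
])

```text
time: 18.18
tool_pos: [430.8, 306.4, 200.5]
tcp_rot: [179.9, 0.2, 13.3]
ft_force: [-0.1, 1.0, 0.2]
finger_gap: 85.4
grip_force: 0.0
```

```bash
python3 - <<'E'
from h import *
p,c,st=look("w4"); print(st["tool_pos"],st["tcp_rot"],st["time"])
for col in("yellow","blue"):
    for b in blobs(p,col,600)[:2]: print(col,np.round(b["c"]),quad(c,b,52))
b=blobs(p,"yellow",600)[0]; q=cv2.imread("top1_raw.png")[:,:,::-1].copy(); u=[x for x in blobs(q,"yellow",300) if x["c"][0]<250][0]["c"]
print(u,tri(c,b["c"],cam("top"),u))
x=quad(c,b,52); go([x[0],x[1],30],x[4])
E
```

```text
[430.75889149 306.41928487 200.47808307] [179.9267994    0.24119007  13.33026479] 18.175
yellow [279. 193.] [430.6 308.6  83.4  43.6  12.7]
blue [156.  67.] [508.2 428.4  83.2  43.6   8.9]
blue [510. 160.] [506.2 120.6  48.6  35.7  -1.7]
(185.11377245508982, 265.25520387795837) (array([431.71235334, 309.53422887,  51.07939151]), np.float64(1.5685934671009103))
turn units [0.01 0.05 0.17] shift units after [ 0.01 -0.07  5.69]
```

Request:
apply_moves([
  [0, -0.07, 0.9, 0, 0, 0.1, 1],
  [0, 0, 1, 0, 0, 0, 1],
  [0, 0, 1, 0, 0, 0, 1],
  [0, 0, 1, 0, 0, 0, 1],
  [0, 0, 1, 0, 0, 0, 1],
  [0, 0, 0.6, 0, 0, 0, 1],
  [0, 0, 0.2, 0, 0, 0, 1],
  [0, 0, 0, 0, 0, 0, 1],
])

```text
time: 19.23
tool_pos: [431.7, 309.1, 32.4]
tcp_rot: [-180.0, 0.0, 12.7]
ft_force: [0.3, 0.1, 0.5]
finger_gap: 85.5
grip_force: 0.0
```

Request:
apply_moves([
  [0, 0, 0, 0, 0, 0, 0],
  [0, 0, 0, 0, 0, 0, 0],
  [0, 0, 0, 0, 0, 0, 0],
  [0, 0, 0, 0, 0, 0, 0],
  [0, 0, -1, 0, 0, 0, 0],
  [0, 0, -1, 0, 0, 0, 0],
  [0, 0, -1, 0, 0, 0, 0],
  [0, 0, -1, 0, 0, 0, 0],
])

```text
time: 20.23
tool_pos: [431.2, 308.8, 153.0]
tcp_rot: [180.0, 0.0, 12.7]
ft_force: [0.7, 0.6, -3.4]
finger_gap: 49.3
grip_force: 63.0
```

```bash
python3 - <<'E'
from h import *
go([601,-146,145],-1.5)
E
```

```text
turn units [0.   0.01 3.1 ] shift units after [ 6.05 15.01  0.27]
```

Request:
apply_moves([
  [0, 0, 0, 0, 0, 0.8, 0],
  [0, 0, 0, 0, 0, 0.8, 0],
  [0, 0, 0, 0, 0, 0.8, 0],
  [0, 0, 0, 0, 0, 0.7, 0],
  [0.4, 1, 0, 0, 0, 0, 0],
  [0.4, 1, 0, 0, 0, 0, 0],
  [0.4, 1, 0, 0, 0, 0, 0],
  [0.4, 1, 0, 0, 0, 0, 0],
])

```text
time: 21.22
tool_pos: [476.4, 186.8, 152.0]
tcp_rot: [180.0, 0.0, -1.5]
ft_force: [0.7, -0.9, -3.2]
finger_gap: 49.1
grip_force: 63.2
```

Request:
apply_moves([
  [0.4, 1, 0, 0, 0, 0, 0],
  [0.4, 1, 0, 0, 0, 0, 0],
  [0.4, 1, 0, 0, 0, 0, 0],
  [0.4, 1, 0, 0, 0, 0, 0],
  [0.4, 1, 0, 0, 0, 0, 0],
  [0.4, 1, 0, 0, 0, 0, 0],
  [0.4, 1, 0, 0, 0, 0, 0],
  [0.4, 1, 0, 0, 0, 0, 0],
])

```text
time: 22.22
tool_pos: [566.2, -55.5, 151.9]
tcp_rot: [-180.0, 0.0, -1.5]
ft_force: [-0.5, -0.2, -2.4]
finger_gap: 49.1
grip_force: 63.2
```

Request:
apply_moves([
  [0.4, 1, 0, 0, 0, 0, 0],
  [0.4, 1, 0, 0, 0, 0, 0],
  [0.4, 1, 0, 0, 0, 0, 0],
  [0, 0, 1, 0, 0, 0, 0],
  [0, 0, 1, 0, 0, 0, 0],
  [0, 0, 0, 0, 0, 0, 0],
])

```text
time: 22.98
tool_pos: [597.1, -144.6, 88.6]
tcp_rot: [-179.9, 0.4, -1.5]
ft_force: [-0.3, -0.5, -2.6]
finger_gap: 49.2
grip_force: 63.2
```

```bash
python3 - <<'E'
from h import *
p,c,st=look("w5"); print(st["tool_pos"],st["tcp_rot"],st["time"])
z=st["tool_pos"][2]
for b in blobs(p,"yellow",300)[:5]: print(np.round(b["c"]),cv2.boundingRect(b["k"]),b["a"],"wall",quad(c,b,18),"modtop",quad(c,b,z+21))
go([601,-146,50],-1.5)
E
```

```text
[ 597.07003929 -144.61303889   88.61348221] [-179.87987072    0.39768822   -1.48901204] 22.975
[283. 284.] (224, 209, 120, 158) 16894.5 wall [ 545.3 -144.1  127.4   78.8   -1.5] modtop [ 603.6 -145.7   68.8   42.6   -1.5]
[286. 151.] (227, 138, 118, 51) 1483.0 wall [ 639.4 -147.8   72.7   30.2   86.5] modtop [ 654.4 -147.8   39.2   16.3   86.5]
turn units [-0.01  0.04  0.  ] shift units after [0.08 0.03 1.36]
```

View pics/w5.png

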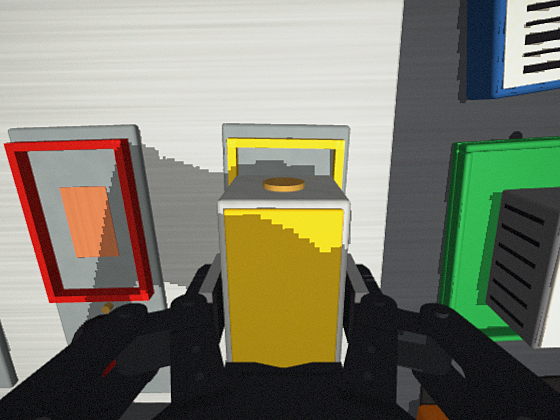

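```bash
python3 - <<'E'
from h import *
c=cam("wrist")
print(plane(c,[(227,138.5),(345,138.5)],18).round(1)); print(plane(c,[(218,202),(348,204),(224,209),(344,210)],110).round(1))
E
```

```text
[[ 656.5 -112.6   18. ]
 [ 654.7 -185.6   18. ]]
[[ 641.9 -123.7  110. ]
 [ 640.  -170.2  110. ]
 [ 639.2 -125.7  110. ]
 [ 637.8 -168.9  110. ]]
```

The module is held at (285,285) over the yellow cradle, whose far wall is at row 138. It needs about 4 mm more in x and 2 mm more to the right.

Request:
apply_moves([
  [0.15, 0.06, 0.4, 0, 0, 0, 0],
  [0, 0, 0.5, 0, 0, 0, 0],
  [0, 0, 0.4, 0, 0, 0, 0],
  [0, 0, 0.2, 0, 0, 0, 0],
  [0, 0, 0, 0, 0, 0, 0],
])

```text
time: 23.65
tool_pos: [604.5, -147.3, 47.7]
tcp_rot: [180.0, 0.0, -1.5]
ft_force: [-3.2, 1.2, 3.6]
finger_gap: 49.5
grip_force: 64.1
```

Request:
apply_moves([
  [-0.13, 0, 0, 0, 0, 0, 0],
  [0, 0, 0.1, 0, 0, 0, 0],
  [0, 0, 0.1, 0, 0, 0, 0],
  [0, 0, 0, 0, 0, 0, 0],
])

```text
time: 24.15
tool_pos: [601.0, -147.4, 47.6]
tcp_rot: [180.0, -0.0, -1.5]
ft_force: [-27.7, 7.3, 49.6]
finger_gap: 49.1
grip_force: 69.7
```

Request:
apply_moves([
  [0, 0, -0.5, 0, 0, 0, 0],
  [0, 0, -0.5, 0, 0, 0, 0],
  [0, 0, 0, 0, 0, 0, 0],
  [0, 0, 0, 0, 0, 0, 0],
])

```text
time: 24.65
tool_pos: [600.1, -147.2, 70.5]
tcp_rot: [-180.0, 0.0, -1.5]
ft_force: [0.1, -0.3, -2.6]
finger_gap: 49.2
grip_force: 63.4
```

```bash
python3 - <<'E'
from h import *
st=bench.sense();print(st["tool_pos"],st["tcp_rot"],st["ft_force"]); c=cam("wrist",st); p=bench.snapshot("wrist"); s=bench.snapshot("scene")
a=cv2.resize(s[150:230,190:310,::-1],(480,320),interpolation=cv2.INTER_CUBIC); b=p[60:380,140:420,::-1]
cv2.imwrite("pics/w6.png",np.hstack([b,a])); cv2.imwrite("w6_raw.png",p[:,:,::-1])
E
```

```text
[ 600.13847431 -147.16078097   70.53689038] [-1.79986827e+02  4.77051643e-02 -1.48182200e+00] [ 0.13717793 -0.26261906 -2.57834377]
```

View pics/w6.png

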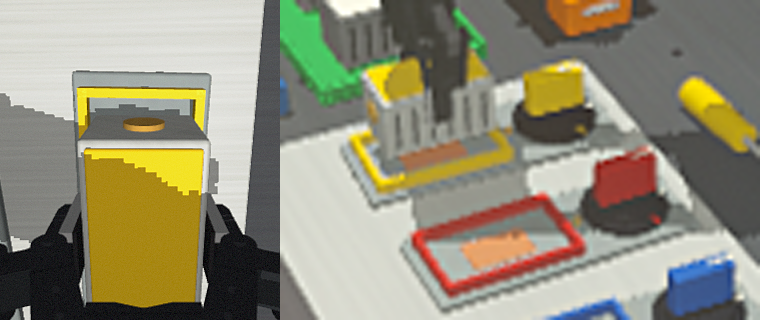

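```bash
python3 - <<'E'
from h import *
c=cam("wrist"); p=cv2.imread("w6_raw.png"); h=cv2.cvtColor(p,cv2.COLOR_BGR2HSV)
for r in list(range(126,214,2)): print(r,p[r,262].tolist(),p[r,300].tolist(),end=" | ")
print()
for r in (166,168,170): print(r,plane(c,[(218,r),(348,r)],39).round(1).tolist())
print("top",plane(c,[(218,202),(348,204)],91).round(1).tolist())
print("wall outer",plane(c,[(216,146),(352,146)],18).round(1).tolist(),"inner",plane(c,[(280,157)],18).round(1).tolist())
E
```

```text
126 [212, 220, 218] [217, 222, 224] | 128 [222, 226, 227] [218, 225, 224] | 130 [227, 232, 233] [233, 238, 236] | 132 [107, 111, 106] [81, 80, 80] | 134 [153, 158, 150] [147, 150, 142] | 136 [169, 171, 164] [163, 170, 160] | 138 [171, 173, 167] [170, 175, 166] | 140 [169, 169, 165] [169, 173, 165] | 142 [167, 169, 162] [168, 175, 166] | 144 [171, 174, 165] [168, 173, 163] | 146 [122, 148, 151] [178, 176, 165] | 148 [14, 146, 174] [20, 83, 112] | 150 [40, 234, 246] [47, 236, 247] | 152 [42, 230, 243] [43, 233, 244] | 154 [46, 231, 243] [44, 231, 243] | 156 [33, 231, 246] [39, 231, 243] | 158 [168, 183, 184] [100, 220, 231] | 160 [168, 170, 164] [174, 167, 157] | 162 [175, 177, 170] [171, 174, 165] | 164 [117, 117, 116] [170, 172, 165] | 166 [100, 101, 98] [169, 173, 166] | 168 [97, 100, 92] [174, 176, 169] | 170 [100, 99, 93] [119, 119, 111] | 172 [102, 105, 97] [102, 104, 101] | 174 [100, 103, 97] [102, 103, 100] | 176 [86, 90, 89] [94, 94, 95] | 178 [83, 89, 87] [94, 99, 100] | 180 [87, 91, 91] [33, 72, 98] | 182 [86, 93, 92] [36, 75, 96] | 184 [89, 94, 96] [44, 106, 140] | 186 [91, 96, 99] [62, 135, 182] | 188 [96, 98, 96] [53, 135, 183] | 190 [93, 97, 97] [94, 103, 108] | 192 [92, 94, 93] [96, 99, 99] | 194 [96, 97, 97] [94, 95, 99] | 196 [91, 94, 94] [94, 96, 95] | 198 [89, 93, 92] [84, 87, 85] | 200 [151, 156, 155] [147, 149, 150] | 202 [201, 208, 208] [189, 197, 197] | 204 [206, 217, 217] [203, 212, 209] | 206 [220, 223, 223] [215, 221, 221] | 208 [119, 138, 149] [116, 130, 139] | 210 [24, 201, 241] [17, 195, 238] | 212 [36, 227, 245] [32, 226, 243] | 
166 [[647.8, -116.3, 39.0], [646.1, -181.8, 39.0]]
168 [[646.8, -116.2, 39.0], [645.1, -181.9, 39.0]]
170 [[645.7, -116.2, 39.0], [644.1, -181.9, 39.0]]
top [[643.6, -126.1, 91.0], [641.7, -171.9, 91.0]]
wall outer [[655.6, -111.8, 18.0], [653.7, -187.9, 18.0]] inner [[648.5, -147.4, 18.0]]
```

```bash
python3 - <<'E'
from h import *
c=cam("wrist"); p=cv2.imread("w6_raw.png"); h=cv2.cvtColor(p,cv2.COLOR_BGR2HSV)
y=(h[:,:,0]>22)&(h[:,:,0]<33)&(h[:,:,1]>140)&(h[:,:,2]>90)
for r in (150,153,155,160,165,170,175,215,225,240):
    x=np.where(y[r,190:380])[0]+190; runs=np.split(x,np.where(np.diff(x)>1)[0]+1)
    for q in runs:
        if len(q)>1: print(r,q[0],q[-1],"z18",plane(c,[(q[0]-.5,r),(q[-1]+.5,r)],18).round(1)[:,:2].tolist(),"z91",plane(c,[(q[0]-.5,r),(q[-1]+.5,r)],90)[:,1].round(1))
g=cv2.cvtColor(p,cv2.COLOR_BGR2GRAY)
for r in (172,180,190,202,205): print(r,g[r,210:234].tolist(),g[r,334:360].tolist())
E
```

```text
150 217 345 z18 [[653.4, -111.9], [651.5, -184.3]] z91 [-127.  -170.6]
153 217 344 z18 [[651.7, -111.7], [649.9, -183.8]] z91 [-126.9 -170.3]
155 217 344 z18 [[650.6, -111.6], [648.8, -183.8]] z91 [-126.8 -170.3]
160 218 226 z18 [[647.7, -111.9], [647.6, -117.0]] z91 [-127.  -130.1]
160 335 344 z18 [[646.1, -178.2], [645.9, -183.9]] z91 [-167.  -170.4]
165 218 226 z18 [[644.9, -111.7], [644.8, -116.8]] z91 [-126.9 -130. ]
165 335 344 z18 [[643.2, -178.3], [643.1, -184.0]] z91 [-167.  -170.4]
170 218 227 z18 [[642.0, -111.5], [641.9, -117.2]] z91 [-126.7 -130.2]
170 333 343 z18 [[640.4, -177.2], [640.2, -183.5]] z91 [-166.3 -170.1]
175 218 227 z18 [[639.1, -111.2], [639.0, -117.0]] z91 [-126.6 -130. ]
175 334 343 z18 [[637.5, -177.9], [637.3, -183.6]] z91 [-166.7 -170.2]
215 224 229 z18 [[614.9, -112.7], [614.8, -116.3]] z91 [-127.5 -129.6]
215 231 342 z18 [[614.8, -116.9], [613.1, -183.7]] z91 [-130.  -170.3]
225 225 342 z18 [[608.5, -112.8], [606.7, -183.9]] z91 [-127.5 -170.4]
240 226 341 z18 [[598.8, -112.7], [597.0, -183.6]] z91 [-127.5 -170.2]
172 [222, 222, 229, 212, 120, 142, 
[... 514 characters left out ...]
 139, 135, 133, 135, 131, 134, 112, 89, 88, 97, 91, 94, 94, 98, 93] [94, 95, 96, 97, 100, 98, 96, 140, 194, 184, 166, 149, 131, 159, 232, 223, 220, 221, 221, 221, 220, 219, 223, 221, 221, 220]
202 [137, 135, 133, 139, 130, 95, 84, 124, 185, 189, 196, 200, 201, 197, 196, 197, 194, 192, 194, 195, 188, 196, 194, 195] [201, 198, 197, 198, 197, 200, 199, 199, 199, 201, 203, 203, 203, 195, 185, 174, 191, 230, 225, 226, 224, 226, 225, 224, 224, 225]
205 [133, 131, 132, 135, 125, 88, 90, 130, 194, 204, 219, 224, 223, 219, 218, 219, 216, 216, 217, 215, 217, 213, 211, 215] [225, 224, 224, 221, 221, 223, 225, 222, 225, 223, 225, 225, 228, 221, 204, 175, 172, 226, 226, 224, 225, 223, 223, 223, 221, 222]
```

The module is straight in the hand. The cradle walls measure 72 mm across instead of 70, which puts the wall tops at z≈23, so the docks stand about 5 mm higher than I assumed. It was already touching the cradle floor, so I lower it again and release.

Request:
apply_moves([
  [0, 0, 0.4, 0, 0, 0, 0],
  [0, 0, 0.3, 0, 0, 0, 0],
  [0, 0, 0, 0, 0, 0, 0],
  [0, 0, 0, 0, 0, 0, 0],
])

```text
time: 25.25
tool_pos: [600.2, -147.1, 49.9]
tcp_rot: [-180.0, 0.0, -1.5]
ft_force: [0.4, -0.5, -2.7]
finger_gap: 49.0
grip_force: 63.6
```

Request:
apply_moves([
  [0, 0, 0.08, 0, 0, 0, 0],
  [0, 0, 0, 0, 0, 0, 0],
  [0, 0, 0, 0, 0, 0, 0.85],
  [0, 0, 0, 0, 0, 0, 0.85],
  [0, 0, 0, 0, 0, 0, 0.85],
  [0, 0, -1, 0, 0, 0, 0.85],
  [0, 0, -1, 0, 0, 0, 0.85],
  [0, 0, -1, 0, 0, 0, 1],
])

```text
time: 26.25
tool_pos: [600.5, -147.2, 138.9]
tcp_rot: [180.0, -0.0, -1.5]
ft_force: [-0.2, -0.2, -0.3]
finger_gap: 85.3
grip_force: 0.0
```

Request:
apply_moves([
  [0, 0, -1, 0, 0, 0, 1],
  [0, 0, -1, 0, 0, 0, 1],
  [0, -1, 0, 0, 0, 0, 1],
  [0, -1, 0, 0, 0, 0, 1],
  [0, -1, 0, 0, 0, 0, 1],
  [0, -0.5, 0, 0, 0, 0, 1],
  [0, 0, 0, 0, 0, 0, 1],
])

```text
time: 27.12
tool_pos: [603.3, -41.7, 198.0]
tcp_rot: [180.0, -0.0, -1.4]
ft_force: [-0.6, -0.1, -0.2]
finger_gap: 85.4
grip_force: 0.0
```

```bash
python3 - <<'E'
from h import *
p,c,st=look("w7"); print(st["tool_pos"],st["tcp_rot"],st["time"],st["finger_gap"])
for z in (23,): 
  for col in ("red","blue","yellow"):
    for b in blobs(p,col,500)[:3]: print(col,np.round(b["c"]),b["a"],"wall",quad(c,b,z),"top",quad(c,b,65),"knobtop",quad(c,b,61))
t=cam("top"); q=bench.snapshot("top")
for b in blobs(q,"blue",300): print("top",quad(t,b,52))
E
```

```text
[603.27368919 -41.68411656 197.96184298] [ 1.79988402e+02 -5.29974874e-03 -1.39142351e+00] 27.125 85.43617325615277
red [255. 188.] 7570.5 wall [ 6.015e+02 -1.510e+01  1.102e+02  6.950e+01  2.000e-01] top [ 6.12e+02 -1.92e+01  9.49e+01  5.99e+01  2.00e-01] knobtop [ 6.11e+02 -1.88e+01  9.64e+01  6.08e+01  2.00e-01]
blue [122. 182.] 7836.5 wall [610.6 114.  109.7  70.6  -1.5] top [619.8  92.1  94.5  60.9  -1.5] knobtop [619.   94.2  96.   61.8  -1.5]
blue [538.  63.] 637.0 wall [ 710.8 -276.    70.6   26.7    8.1] top [ 706.2 -244.    60.8   23.     8.1] knobtop [ 706.6 -247.    61.8   23.3    8.1]
blue [119. 289.] 619.0 wall [497.5 137.   63.9  24.6 -17.5] top [522.4 112.   55.1  21.2 -17.5] knobtop [520.  114.4  55.9  21.5 -17.5]
yellow [407. 201.] 4684.0 wall [ 585.5 -164.9   97.1   51.    -1.5] top [ 598.2 -148.2   83.7   43.9   -1.5] knobtop [ 596.9 -149.8   85.    44.6   -1.5]
yellow [373. 171.] 976.0 wall [ 599.6 -146.   109.9   70.8   -2.4] top [ 610.4 -132.    94.8   61.    -2.4] knobtop [ 609.3 -133.3   96.2   61.9   -2.4]
top [607.9 114.5 105.9  66.5  -2.4]
top [509.4 429.8  81.8  43.7   8.8]
```

View pics/w7.png

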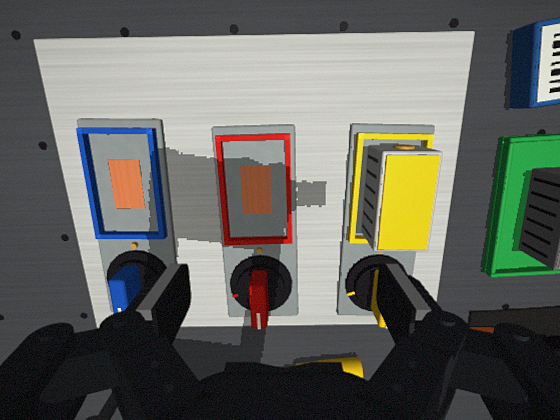

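The yellow module is seated at (407,201), and the wall sizes at z=23 come out exactly right. Next is blue.

```bash
python3 - <<'E'
from h import *
go([508,428,190],-1.4)
E
```

```text
turn units [ 0.01 -0.   -0.02] shift units after [ -3.56 -15.62   0.26]
```

Request:
apply_moves([
  [-0.2, -1, 0, 0, 0, 0, 1],
  [-0.2, -1, 0, 0, 0, 0, 1],
  [-0.2, -1, 0, 0, 0, 0, 1],
  [-0.2, -1, 0, 0, 0, 0, 1],
  [-0.2, -1, 0, 0, 0, 0, 1],
  [-0.2, -1, 0, 0, 0, 0, 1],
  [-0.2, -1, 0, 0, 0, 0, 1],
  [-0.2, -1, 0, 0, 0, 0, 1],
])

```text
time: 28.22
tool_pos: [561.8, 198.5, 197.9]
tcp_rot: [180.0, -0.0, -1.6]
ft_force: [0.2, -0.1, -0.0]
finger_gap: 85.7
grip_force: 0.0
```

Request:
apply_moves([
  [-0.25, -1, 0, 0, 0, 0, 1],
  [-0.25, -1, 0, 0, 0, 0, 1],
  [-0.25, -1, 0, 0, 0, 0, 1],
  [-0.25, -1, 0, 0, 0, -0.5, 1],
  [-0.25, -1, 0, 0, 0, -0.6, 1],
  [-0.25, -1, 0, 0, 0, -0.6, 1],
  [-0.2, -1, 0, 0, 0, -0.6, 1],
  [0, 0, 0, 0, 0, 0, 1],
])

```text
time: 29.22
tool_pos: [507.9, 409.0, 197.7]
tcp_rot: [-180.0, 0.0, 9.2]
ft_force: [-0.4, -0.7, 0.2]
finger_gap: 85.3
grip_force: 0.0
```

```bash
python3 - <<'E'
from h import *
p,c,st=look("w8"); print(st["tool_pos"],st["tcp_rot"],st["time"])
b=blobs(p,"blue",1500)
for x in b: print(np.round(x["c"]),x["a"],quad(c,x,52))
x=quad(c,b[0],52); go([x[0],x[1],32],x[4])
E
```

```text
[507.91250996 408.95539766 197.65878678] [-1.79993293e+02  9.72233492e-03  9.15252300e+00] 29.225
[260. 190.] 4293.5 [508.6 428.6  82.3  43.3   8.9]
[140.  24.] 2721.5 [623.7 538.   48.1  36.2 -80.8]
turn units [0.01 0.   0.04] shift units after [ 0.11 -0.68  5.52]
```

Request:
apply_moves([
  [0.11, -0.68, 0.5, 0, 0, 0, 1],
  [0, 0, 1, 0, 0, 0, 1],
  [0, 0, 1, 0, 0, 0, 1],
  [0, 0, 1, 0, 0, 0, 1],
  [0, 0, 1, 0, 0, 0, 1],
  [0, 0, 0.7, 0, 0, 0, 1],
  [0, 0, 0.3, 0, 0, 0, 1],
  [0, 0, 0, 0, 0, 0, 1],
])

```text
time: 30.28
tool_pos: [508.2, 428.4, 32.7]
tcp_rot: [180.0, 0.0, 9.0]
ft_force: [0.3, 0.6, 0.1]
finger_gap: 85.1
grip_force: 0.0
```

Request:
apply_moves([
  [0, 0, 0, 0, 0, 0, 0],
  [0, 0, 0, 0, 0, 0, 0],
  [0, 0, 0, 0, 0, 0, 0],
  [0, 0, 0, 0, 0, 0, 0],
  [0, 0, -1, 0, 0, 0, 0],
  [0, 0, -1, 0, 0, 0, 0],
  [0, 0, -1, 0, 0, 0, 0],
  [0, 0, -1, 0, 0, 0, 0],
])

```text
time: 31.28
tool_pos: [507.4, 428.4, 153.0]
tcp_rot: [180.0, 0.1, 9.1]
ft_force: [-0.4, 0.0, -3.6]
finger_gap: 49.2
grip_force: 63.5
```

```bash
python3 - <<'E'
from h import *
go([611,114,100],-1.5)
E
```

```text
turn units [0.01 0.02 2.31] shift units after [ 3.73 10.39  1.77]
```

Request:
apply_moves([
  [0, 0, 0, 0, 0, 0.8, 0],
  [0, 0, 0, 0, 0, 0.8, 0],
  [0, 0, 0, 0, 0, 0.71, 0],
  [0.37, 1, 0, 0, 0, 0, 0],
  [0.37, 1, 0, 0, 0, 0, 0],
  [0.37, 1, 0, 0, 0, 0, 0],
  [0.37, 1, 0, 0, 0, 0, 0],
  [0.37, 1, 0, 0, 0, 0, 0],
])

```text
time: 32.28
tool_pos: [559.2, 276.2, 152.1]
tcp_rot: [180.0, 0.1, -1.5]
ft_force: [0.1, -0.1, -4.9]
finger_gap: 48.6
grip_force: 63.8
```

Request:
apply_moves([
  [0.37, 1, 0, 0, 0, 0, 0],
  [0.37, 1, 0, 0, 0, 0, 0],
  [0.37, 1, 0, 0, 0, 0, 0],
  [0.37, 1, 0, 0, 0, 0, 0],
  [0.4, 1, 0, 0, 0, 0, 0],
  [0, 0.39, 1, 0, 0, 0, 0],
  [0, 0, 0.7, 0, 0, 0, 0],
  [0, 0, 0, 0, 0, 0, 0],
])

```text
time: 33.28
tool_pos: [609.0, 114.6, 98.5]
tcp_rot: [180.0, 0.4, -1.5]
ft_force: [0.4, 0.1, -3.8]
finger_gap: 49.0
grip_force: 63.7
```

```bash
python3 - <<'E'
from h import *
p,c,st=look("w9"); print(st["tool_pos"],st["tcp_rot"],st["time"])
m=cv2.inRange(cv2.cvtColor(p,cv2.COLOR_RGB2HSV),*[np.array(x) for x in HSV["blue"]])>0
z=st["tool_pos"][2]
cc=np.where(m[:,283])[0]; print([ (q[0],q[-1]) for q in np.split(cc,np.where(np.diff(cc)>1)[0]+1)])
for r in list(range(120,200,8))+[230,260]:
    x=np.where(m[r,190:380])[0]+190
    for q in np.split(x,np.where(np.diff(x)>1)[0]+1):
        if len(q)>2: print(r,q[0],q[-1],"z23",plane(c,[(q[0]-.5,r),(q[-1]+.5,r)],23).round(1)[:,:2].tolist(),"ztop",plane(c,[(q[0]-.5,r),(q[-1]+.5,r)],z+19).round(1)[:,:2].tolist())
go([611,114,55],-1.5)
E
```

```text
[608.98718889 114.58700813  98.54898862] [179.97240543   0.35782299  -1.50904408] 33.275
[(np.int64(139), np.int64(146)), (np.int64(203), np.int64(367))]
144 228 331 z23 [[663.1, 147.3], [661.4, 81.7]] ztop [[672.7, 130.9], [671.8, 95.7]]
144 333 338 z23 [[661.4, 81.1], [661.3, 77.3]] ztop [[671.8, 95.3], [671.8, 93.3]]
152 228 235 z23 [[658.1, 147.7], [658.0, 142.6]] ztop [[670.0, 131.1], [670.0, 128.3]]
152 330 338 z23 [[656.5, 82.9], [656.3, 77.2]] ztop [[669.1, 96.3], [669.1, 93.2]]
160 229 236 z23 [[653.0, 147.4], [652.9, 142.3]] ztop [[667.3, 130.9], [667.2, 128.2]]
160 329 337 z23 [[651.4, 83.5], [651.2, 77.7]] ztop [[666.4, 96.6], [666.3, 93.5]]
168 229 236 z23 [[647.9, 147.8], [647.8, 142.6]] ztop [[664.5, 131.1], [664.5, 128.4]]
168 329 337 z23 [[646.2, 83.4], [646.1, 77.6]] ztop [[663.7, 96.6], [663.6, 93.4]]
176 229 232 z23 [[642.7, 148.2], [642.6, 145.6]] ztop [[661.7, 131.4], [661.7, 130.0]]
230 226 341 z23 [[605.2, 153.1], [603.2, 73.8]] ztop [[641.6, 134.0], [640.5, 91.4]]
260 227 339 z23 [[582.6, 154.2], [580.5, 74.5]] ztop [[629.5, 134.6], [628.4, 91.8]]
turn units [0.   0.04 0.  ] shift units after [0.03 0.03 1.51]
```

Request:
apply_moves([
  [0, 0.02, 0.5, 0, 0, 0, 0],
  [0, 0, 0.5, 0, 0, 0, 0],
  [0, 0, 0.5, 0, 0, 0, 0],
  [0, 0, 0.1, 0, 0, 0, 0],
  [0, 0, 0, 0, 0, 0, 0],
  [0, 0, 0, 0, 0, 0, 0],
])

```text
time: 34.08
tool_pos: [612.2, 113.7, 54.6]
tcp_rot: [-180.0, -0.1, -1.5]
ft_force: [-1.2, -0.9, -2.7]
finger_gap: 49.0
grip_force: 63.8
```

Request:
apply_moves([
  [-0.03, 0, 0.1, 0, 0, 0, 0],
  [0, 0, 0.05, 0, 0, 0, 0],
  [0, 0, 0, 0, 0, 0, 0],
])

```text
time: 34.45
tool_pos: [610.5, 113.6, 49.2]
tcp_rot: [180.0, 0.0, -1.5]
ft_force: [0.5, -0.2, -2.6]
finger_gap: 49.0
grip_force: 63.8
```

Request:
apply_moves([
  [0, 0, 0.03, 0, 0, 0, 0],
  [0, 0, 0, 0, 0, 0, 0.85],
  [0, 0, 0, 0, 0, 0, 0.85],
  [0, 0, 0, 0, 0, 0, 0.85],
  [0, 0, -1, 0, 0, 0, 0.85],
  [0, 0, -1, 0, 0, 0, 0.85],
  [0, 0, -1, 0, 0, 0, 0.85],
  [0, 0, -1, 0, 0, 0, 0.85],
])

```text
time: 35.45
tool_pos: [610.7, 113.6, 169.7]
tcp_rot: [-180.0, -0.0, -1.5]
ft_force: [-0.3, -0.0, 0.2]
finger_gap: 72.8
grip_force: 0.0
```

Request:
apply_moves([
  [-1, 0, -0.5, 0, 0, 0, 0.85],
  [-1, 0, 0, 0, 0, 0, 0.85],
  [-1, 0, 0, 0, 0, 0, 0.85],
  [0, 0, 0, 0, 0, 0, 0.85],
  [0, 0, 0, 0, 0, 0, 0.85],
])

```text
time: 36.08
tool_pos: [521.5, 116.1, 184.1]
tcp_rot: [-180.0, -0.1, -1.5]
ft_force: [-0.3, 0.7, 0.6]
finger_gap: 72.3
grip_force: 0.0
```

```bash
python3 - <<'E'
from h import *
p,c,st=look("w10"); print(st["tool_pos"],st["tcp_rot"],st["time"],st["joint_pos"].round(0))
for x in blobs(p,"blue",200)[:5]: print(np.round(x["c"]),x["a"],"mod",quad(c,x,65),"wall",quad(c,x,23),"knob",quad(c,x,61))
E
```

```text
[521.46326585 116.08399775 184.05719686] [-1.79990976e+02 -8.38194462e-02 -1.52004195e+00] 36.075 [  7.  -1. 100.  -0.  80.  99.]
[282.  87.] 11016.5 mod [608.7 113.9  94.   59.9  -1.7] wall [611.  114.  109.9  70.   -1.7] knob [608.9 113.9  95.5  60.9  -1.7]
[282. 215.] 939.5 mod [510.9 116.6  52.9  15.3  -1.1] wall [496.6 117.2  61.8  17.9  -1.1] knob [509.5 116.7  53.7  15.6  -1.1]
```

View pics/w10.png

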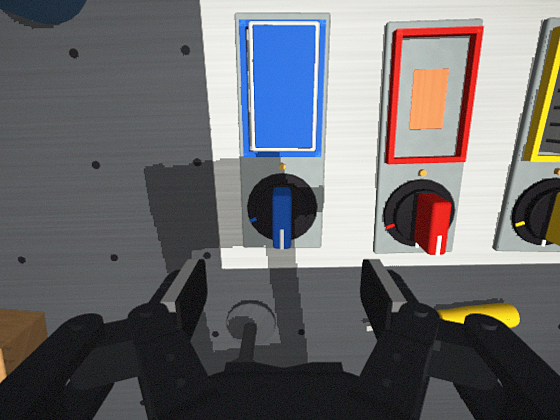

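```bash
python3 - <<'E'
from h import *
c=cam("wrist")
print("bar far/near top", plane(c,[(282,186),(282,230),(282,248)],61).round(1).tolist())
print("near bottom",plane(c,[(282,248)],27).round(1).tolist())
print("disc c", plane(c,[(282.5,207.5),(282.5,173),(282.5,242)],27).round(1).tolist())
p=cv2.imread("pics/w10.png"); print(p[178:252:2,277].tolist())
go([506,116.7,110],178.5)
E
```

```text
bar far/near top [[537.3, 115.5, 61.0], [499.4, 116.6, 61.0], [482.9, 117.0, 61.0]]
near bottom [[467.7, 117.5, 27.0]]
disc c [[508.9, 116.0, 27.0], [541.5, 115.1, 27.0], [474.0, 116.9, 27.0]]
[[33, 28, 33], [29, 22, 24], [33, 30, 29], [17, 19, 20], [22, 30, 34], [104, 53, 25], [97, 45, 11], [100, 44, 16], [96, 49, 14], [132, 63, 20], [141, 66, 32], [142, 70, 26], [137, 66, 23], [138, 63, 22], [143, 70, 34], [141, 66, 26], [141, 67, 23], [140, 67, 26], [140, 68, 22], [139, 65, 24], [138, 63, 19], [140, 70, 27], [138, 67, 19], [137, 65, 15], [140, 67, 24], [143, 71, 30], [144, 67, 22], [144, 68, 27], [139, 61, 11], [138, 63, 24], [143, 66, 26], [140, 65, 22], [138, 64, 21], [138, 63, 17], [143, 65, 19], [122, 85, 67], [147, 152, 154]]
turn units [-2.000e-02  0.000e+00  3.926e+01] shift units after [0.52 0.01 2.46]
```

Request:
apply_moves([
  [-0.5, -0.02, 0, 0, 0, -0.98, 1],
  [0, 0, 0, 0, 0, -0.98, 1],
  [0, 0, 0, 0, 0, -0.98, 1],
  [0, 0, 0, 0, 0, -0.98, 1],
  [0, 0, 0, 0, 0, -0.98, 1],
  [0, 0, 0, 0, 0, -0.98, 1],
  [0, 0, 0, 0, 0, -0.98, 1],
  [0, 0, 0, 0, 0, -0.98, 1],
])

```text
time: 37.12
tool_pos: [506.7, 116.9, 183.5]
tcp_rot: [180.0, -0.0, 34.5]
ft_force: [0.4, -0.1, 0.8]
finger_gap: 85.5
grip_force: 0.0
```

Request:
apply_moves([
  [0, 0, 0, 0, 0, -0.98, 1],
  [0, 0, 0, 0, 0, -0.98, 1],
  [0, 0, 0, 0, 0, -0.98, 1],
  [0, 0, 0, 0, 0, -0.98, 1],
  [0, 0, 0, 0, 0, -0.98, 1],
  [0, 0, 0, 0, 0, -0.98, 1],
  [0, 0, 0, 0, 0, -0.98, 1],
  [0, 0, 0, 0, 0, -0.98, 1],
])

```text
time: 38.12
tool_pos: [506.7, 116.9, 183.5]
tcp_rot: [180.0, -0.0, 70.5]
ft_force: [-0.3, 0.4, 0.4]
finger_gap: 85.6
grip_force: 0.0
```

Request:
apply_moves([
  [0, 0, 0, 0, 0, -0.98, 1],
  [0, 0, 0, 0, 0, -0.98, 1],
  [0, 0, 0, 0, 0, -0.98, 1],
  [0, 0, 0, 0, 0, -0.98, 1],
  [0, 0, 0, 0, 0, -0.98, 1],
  [0, 0, 0, 0, 0, -0.98, 1],
  [0, 0, 0, 0, 0, -0.98, 1],
  [0, 0, 0, 0, 0, -0.98, 1],
])

```text
time: 39.12
tool_pos: [506.7, 116.9, 183.5]
tcp_rot: [180.0, 0.0, 106.4]
ft_force: [-0.3, 0.1, 0.5]
finger_gap: 85.5
grip_force: 0.0
```

Request:
apply_moves([
  [0, 0, 0, 0, 0, -0.98, 1],
  [0, 0, 0, 0, 0, -0.98, 1],
  [0, 0, 0, 0, 0, -0.98, 1],
  [0, 0, 0, 0, 0, -0.98, 1],
  [0, 0, 0, 0, 0, -0.98, 1],
  [0, 0, 0, 0, 0, -0.98, 1],
  [0, 0, 0, 0, 0, -0.98, 1],
  [0, 0, 0, 0, 0, -0.98, 1],
])

```text
time: 40.12
tool_pos: [506.7, 116.9, 183.5]
tcp_rot: [180.0, 0.0, 142.3]
ft_force: [0.5, 0.1, 0.0]
finger_gap: 84.9
grip_force: 0.0
```

Request:
apply_moves([
  [0, 0, 0, 0, 0, -0.98, 0.7],
  [0, 0, 0, 0, 0, -0.98, 0.7],
  [0, 0, 0, 0, 0, -0.98, 0.7],
  [0, 0, 0, 0, 0, -0.98, 0.7],
  [0, 0, 0, 0, 0, -0.98, 0.7],
  [0, 0, 0, 0, 0, -0.98, 0.7],
  [0, 0, 0, 0, 0, -0.98, 0.7],
  [0, 0, 0, 0, 0, -0.98, 0.7],
])

```text
time: 41.12
tool_pos: [506.7, 116.9, 183.5]
tcp_rot: [-180.0, 0.0, 178.3]
ft_force: [-0.2, -0.2, -0.6]
finger_gap: 59.4
grip_force: 0.0
```

```bash
python3 - <<'E'
from h import *
p,c,st=look("w11"); print(st["tool_pos"],st["tcp_rot"],st["time"],st["joint_pos"].round(0))
for x in blobs(p,"blue",200)[:5]: print(np.round(x["c"]),x["a"],"mod",quad(c,x,65),"knob",quad(c,x,61))
go([506,116.7,48],178.5)
E
```

```text
[506.67475264 116.92776679 183.5446021 ] [-1.79998701e+02  1.44374766e-02  1.78285915e+02] 41.125 [  7.  -3. 102.  -0.  80. -81.]
[283. 314.] 3655.5 mod [610.5 112.7  82.4  43.3  -1.5] knob [613.4 112.6  83.8  44.   -1.5]
[286. 271.] 1184.0 mod [583.6 114.6  95.8  59.7  -1.6] knob [586.  114.5  97.3  60.7  -1.6]
[284. 200.] 1078.5 mod [501.7 117.2  50.3  15.3  -2.1] knob [502.8 117.2  51.1  15.6  -2.1]
turn units [0. 0. 0.] shift units after [ 0.02 -0.01  4.52]
```

Request:
apply_moves([
  [0, 0, 0.5, 0, 0, 0, 0.7],
  [0, 0, 1, 0, 0, 0, 0.7],
  [0, 0, 1, 0, 0, 0, 0.7],
  [0, 0, 1, 0, 0, 0, 0.7],
  [0, 0, 0.7, 0, 0, 0, 0.7],
  [0, 0, 0.3, 0, 0, 0, 0.7],
  [0, 0, 0, 0, 0, 0, 0.7],
])

```text
time: 42.05
tool_pos: [505.2, 116.9, 47.6]
tcp_rot: [-180.0, -0.1, 178.1]
ft_force: [0.2, 0.0, 0.0]
finger_gap: 59.9
grip_force: 0.0
```

Request:
apply_moves([
  [0, 0, 0, 0, 0, 0, 0],
  [0, 0, 0, 0, 0, 0, 0],
  [0, 0, 0, 0, 0, 0, 0],
  [0, 0, 0, 0, 0, 0, 0],
  [0, 0, 0, 0, 0, 0, 0],
  [0, 0, 0, 0, 0, 0, 0],
])

```text
time: 42.8
tool_pos: [506.6, 117.7, 49.7]
tcp_rot: [179.9, 0.1, 178.2]
ft_force: [-1.7, 3.4, 6.7]
finger_gap: 15.2
grip_force: 59.6
```

Gripped; turn clockwise (+z tool).

Request:
apply_moves([
  [0, 0, 0, 0, 0, 0.9, 0],
  [0, 0, 0, 0, 0, 0.9, 0],
  [0, 0, 0, 0, 0, 0.9, 0],
  [0, 0, 0, 0, 0, 0.9, 0],
  [0, 0, 0, 0, 0, 0.9, 0],
  [0, 0, 0, 0, 0, 0.9, 0],
  [0, 0, 0, 0, 0, 0.9, 0],
  [0, 0, 0, 0, 0, 0.9, 0],
])

```text
time: 43.8
tool_pos: [506.4, 117.5, 49.7]
tcp_rot: [179.9, 0.1, 145.0]
ft_force: [-2.9, 2.4, 7.0]
finger_gap: 15.0
grip_force: 59.8
```

Request:
apply_moves([
  [0, 0, 0, 0, 0, 0.9, 0],
  [0, 0, 0, 0, 0, 0.9, 0],
  [0, 0, 0, 0, 0, 0.9, 0],
  [0, 0, 0, 0, 0, 0.9, 0],
  [0, 0, 0, 0, 0, 0.9, 0],
  [0, 0, 0, 0, 0, 0.9, 0],
  [0, 0, 0, 0, 0, 0.9, 0],
  [0, 0, 0, 0, 0, 0.6, 0],
])

```text
time: 44.8
tool_pos: [506.2, 117.4, 49.7]
tcp_rot: [179.9, -0.0, 113.4]
ft_force: [-3.6, 2.2, 8.5]
finger_gap: 15.4
grip_force: 60.0
```

Request:
apply_moves([
  [0, 0, 0, 0, 0, 0, 0],
  [0, 0, 0, 0, 0, 0, 0.7],
  [0, 0, 0, 0, 0, 0, 0.7],
  [0, 0, 0, 0, 0, 0, 0.7],
  [0, 0, -1, 0, 0, 0, 0.7],
  [0, 0, -1, 0, 0, 0, 0.7],
  [0, 0, -1, 0, 0, 0, 0.7],
  [0, 0, -1, 0, 0, 0, 0.7],
])

```text
time: 45.8
tool_pos: [505.6, 117.0, 169.3]
tcp_rot: [-180.0, 0.0, 113.5]
ft_force: [1.0, -0.1, -0.1]
finger_gap: 59.7
grip_force: 0.0
```

```bash
python3 - <<'E'
from h import *
p,c,st=look("w12"); print(st["tool_pos"],st["tcp_rot"],st["time"])
for x in blobs(p,"blue",200)[:5]: print(np.round(x["c"]),x["a"],"mod",quad(c,x,65),"knob",quad(c,x,61))
go([494.5,-141.6,170],177.6)
E
```

```text
[505.59940912 116.95515762 169.32545805] [-1.79987775e+02  7.90548232e-05  1.13521964e+02] 45.8
[405. 263.] 4312.5 mod [610.7 112.7  84.   43.8  -1.7] knob [613.  111.5  85.5  44.5  -1.7]
[285. 204.] 1197.5 mod [504.2 121.   51.6  15.5 -70.8] knob [504.7 120.   52.5  15.8 -70.8]
[377. 219.] 1171.0 mod [589.4 124.9  95.6  59.9  -1.6] knob [591.4 123.9  97.2  61.   -1.6]
turn units [  0.05   0.06 -13.98] shift units after [ 0.08 -8.64  0.14]
```

The blue knob is on: its bar is at −70.8° against the dock's −1.6°, which is 1.21 rad. Next is the yellow knob.

Request:
apply_moves([
  [0, 0, 0, 0, 0, -1, 0.7],
  [0, 0, 0, 0, 0, -1, 0.7],
  [0, 0, 0, 0, 0, -1, 0.7],
  [0, 0, 0, 0, 0, -1, 0.7],
  [0, 0, 0, 0, 0, -1, 0.7],
  [0, 0, 0, 0, 0, -1, 0.7],
  [0, 0, 0, 0, 0, -1, 0.7],
  [0, 0, 0, 0, 0, -1, 0.7],
])

```text
time: 46.85
tool_pos: [505.7, 117.0, 168.2]
tcp_rot: [-180.0, -0.0, 150.3]
ft_force: [-0.4, 0.2, 0.3]
finger_gap: 59.8
grip_force: 0.0
```

Request:
apply_moves([
  [0, 0, 0, 0, 0, -1, 0.7],
  [0, 0, 0, 0, 0, -1, 0.7],
  [0, 0, 0, 0, 0, -1, 0.7],
  [0, 0, 0, 0, 0, -1, 0.7],
  [0, 0, 0, 0, 0, -1, 0.7],
  [0, 0, 0, 0, 0, -0.98, 0.7],
  [0, -0.9, 0, 0, 0, 0, 0.7],
  [0.08, -1, 0, 0, 0, 0, 0.7],
])

```text
time: 47.85
tool_pos: [500.9, 59.8, 168.2]
tcp_rot: [-180.0, -0.0, 177.7]
ft_force: [0.3, -1.4, 0.8]
finger_gap: 59.8
grip_force: 0.0
```

Request:
apply_moves([
  [0, -1, 0, 0, 0, 0, 0.7],
  [0, -1, 0, 0, 0, 0, 0.7],
  [0, -1, 0, 0, 0, 0, 0.7],
  [0, -1, 0, 0, 0, 0, 0.7],
  [0, -1, 0, 0, 0, 0, 0.7],
  [0, -1, 0, 0, 0, 0, 0.7],
  [0, -0.72, 0, 0, 0, 0, 0.7],
  [0, 0, 0, 0, 0, 0, 0.7],
])

```text
time: 48.85
tool_pos: [492.3, -142.4, 168.2]
tcp_rot: [-180.0, -0.0, 177.5]
ft_force: [0.3, -0.1, -0.4]
finger_gap: 59.8
grip_force: 0.0
```

```bash
python3 - <<'E'
from h import *
p,c,st=look("w13"); print(st["tool_pos"],st["tcp_rot"],st["time"])
for x in blobs(p,"yellow",200)[:5]: print(np.round(x["c"]),x["a"],"mod",quad(c,x,65),"knob",quad(c,x,61))
go([494.7,-142.3,48],177.6)
E
```

```text
[ 492.3129216  -142.44847849  168.22914763] [-1.79992342e+02 -1.51849973e-02  1.77477939e+02] 48.85
[283. 326.] 3845.5 mod [ 597.2 -148.2   81.2   43.2   -1.2] knob [ 600.3 -148.4   82.6   44.    -1.2]
[342.  49.] 3322.5 mod [380.8 -99.3  67.8  21.  -85.1] knob [380.2 -98.6  69.   21.4 -85.1]
[290. 279.] 1291.0 mod [ 570.4 -144.9   95.8   59.4   -2.4] knob [ 573.  -144.9   97.5   60.5   -2.4]
[286. 209.] 1207.5 mod [ 489.9 -141.3   51.9   15.    -2.9] knob [ 491.1 -141.3   52.8   15.2   -2.9]
turn units [ 0.   -0.   -0.02] shift units after [-0.08 -0.02  4.01]
```

View pics/w13.png

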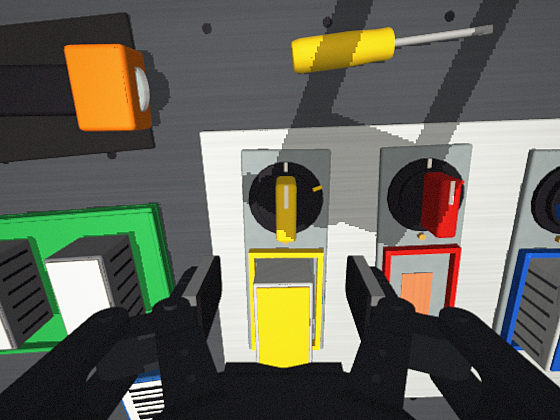

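The yellow knob is at (286,209), centred under the jaws.

Request:
apply_moves([
  [-0.07, 0.02, 0.5, 0, 0, 0, 0.7],
  [0, 0, 1, 0, 0, 0, 0.7],
  [0, 0, 1, 0, 0, 0, 0.7],
  [0, 0, 0.8, 0, 0, 0, 0.7],
  [0, 0, 0.5, 0, 0, 0, 0.7],
  [0, 0, 0.2, 0, 0, 0, 0.7],
  [0, 0, 0, 0, 0, 0, 0.7],
])

```text
time: 49.78
tool_pos: [494.8, -140.5, 48.5]
tcp_rot: [180.0, -0.0, 177.6]
ft_force: [-0.1, 0.4, 0.8]
finger_gap: 59.5
grip_force: 0.0
```

Request:
apply_moves([
  [0, 0, 0, 0, 0, 0, 0],
  [0, 0, 0, 0, 0, 0, 0],
  [0, 0, 0, 0, 0, 0, 0],
  [0, 0, 0, 0, 0, 0, 0],
  [0, 0, 0, 0, 0, 0, 0],
  [0, 0, 0, 0, 0, 0, 0],
])

```text
time: 50.52
tool_pos: [495.3, -140.7, 49.4]
tcp_rot: [-180.0, 0.1, 177.6]
ft_force: [-1.6, 1.9, 6.3]
finger_gap: 14.7
grip_force: 58.9
```

Request:
apply_moves([
  [0, 0, 0, 0, 0, 0.9, 0],
  [0, 0, 0, 0, 0, 0.9, 0],
  [0, 0, 0, 0, 0, 0.9, 0],
  [0, 0, 0, 0, 0, 0.9, 0],
  [0, 0, 0, 0, 0, 0.9, 0],
  [0, 0, 0, 0, 0, 0.9, 0],
  [0, 0, 0, 0, 0, 0.9, 0],
  [0, 0, 0, 0, 0, 0.9, 0],
])

```text
time: 51.52
tool_pos: [495.2, -141.0, 49.5]
tcp_rot: [180.0, 0.1, 144.5]
ft_force: [-1.8, 1.2, 6.5]
finger_gap: 14.9
grip_force: 59.1
```

Request:
apply_moves([
  [0, 0, 0, 0, 0, 0.9, 0],
  [0, 0, 0, 0, 0, 0.9, 0],
  [0, 0, 0, 0, 0, 0.9, 0],
  [0, 0, 0, 0, 0, 0.9, 0],
  [0, 0, 0, 0, 0, 0.9, 0],
  [0, 0, 0, 0, 0, 0.9, 0],
  [0, 0, 0, 0, 0, 0.9, 0],
  [0, 0, 0, 0, 0, 0.6, 0],
])

```text
time: 52.52
tool_pos: [495.0, -141.1, 49.5]
tcp_rot: [180.0, 0.0, 112.9]
ft_force: [-2.6, 0.5, 7.3]
finger_gap: 14.8
grip_force: 59.2
```

Request:
apply_moves([
  [0, 0, 0, 0, 0, 0, 0],
  [0, 0, 0, 0, 0, 0, 0.7],
  [0, 0, 0, 0, 0, 0, 0.7],
  [0, 0, 0, 0, 0, 0, 0.7],
  [0, 0, -1, 0, 0, 0, 0.7],
  [0, 0, -1, 0, 0, 0, 0.7],
  [0, 0, -1, 0, 0, 0, 0.7],
  [0, 0, -1, 0, 0, 0, 0.7],
])

```text
time: 53.52
tool_pos: [494.6, -140.6, 169.4]
tcp_rot: [-180.0, -0.0, 113.0]
ft_force: [0.2, -0.3, -0.1]
finger_gap: 60.0
grip_force: 0.0
```

```bash
python3 - <<'E'
from h import *
p,c,st=look("w14"); print(st["tool_pos"],st["tcp_rot"],st["time"],st["joint_pos"].round())
for x in blobs(p,"yellow",200)[:5]: print(np.round(x["c"]),x["a"],"mod",quad(c,x,65),"knob",quad(c,x,61))
for x in blobs(p,"orange",200)[:5]: print("or",np.round(x["c"]),x["a"],quad(c,x,42),quad(c,x,32))
q=bench.snapshot("top"); t=cam("top"); cv2.imwrite("top2_raw.png",q[:,:,::-1])
for x in blobs(q,"orange",50)[:6]: print("or",np.round(x["c"]),x["a"],quad(t,x,42),quad(t,x,32))
go([391,-380,170],91)
E
```

```text
[ 494.57039621 -140.62973409  169.36394399] [-1.79998058e+02 -5.19477063e-03  1.12981685e+02] 53.525 [-22.  -3. 104.   0.  79. -45.]
[404. 265.] 4119.5 mod [ 598.7 -148.3   84.2   43.9   -1.6] knob [ 601.  -149.6   85.6   44.7   -1.6]
[173.  85.] 3094.0 mod [389.5 -88.6  67.1  22.1 -84.9] knob [388.2 -88.8  68.2  22.4 -84.9]
[375. 220.] 1265.0 mod [ 578.3 -134.6   95.7   59.9   -2.3] knob [ 580.3 -135.7   97.4   61.    -2.3]
[284. 205.] 1200.0 mod [ 493.  -137.5   51.8   15.4  -71.1] knob [ 493.5 -138.6   52.7   15.7  -71.1]
or [130. 282.] 3705.5 [ 397.6 -266.3   65.    62.6   88.1] [ 394.9 -273.9   67.5   65.1   88.1]
or [303.  92.] 2151.0 [845.1  21.1 138.4  98.6 -84.3] [848.8  20.4 139.9  99.6 -84.3]
or [439. 280.] 86.0 [ 392.7 -287.5   54.6   16.6   -2.4] [ 391.6 -291.4   55.2   16.7   -2.4]
turn units [0.07 0.05 4.8 ] shift units after [-7.88 -3.67  0.09]
```

The yellow knob is on too, turned 69° relative to its dock. Next is the reader.

```bash
python3 - <<'E'
from h import *
t=cam("top"); st=dict(tool_pos=np.array([574.15,-320.34,219.19]),tcp_rot=np.array([179.8,-.3,1.6])); c=cam("wrist",st)
p=cv2.imread("pics/w3.png")[:,:,::-1].copy(); q=cv2.imread("top0_raw.png")[:,:,::-1].copy()
sq=[b for b in blobs(p,"orange",60) if 300<b["c"][0]<350][0]; 
print("square",sq["c"],tri(c,sq["c"],t,(473,275.1)),quad(c,sq,32))
tg=[b for b in blobs(p,"white",1000) if b["c"][1]<90][0]; print("tag",tg["c"],quad(c,tg,31),tri(c,tg["c"],t,(432.1,144.3)),quad(t,[b for b in blobs(q,"white") if abs(b["c"][0]-432)<2][0],31))
go([391,-360,170],88)
E
```

```text
square (326.07383966244726, 339.17721518987344) (array([ 393.48897594, -375.6807294 ,   34.33004853]), np.float64(0.3648100526073281)) [ 391.3 -376.2   21.3   20.9   -1.7]
tag (254.95552493994626, 35.05468418821535) [ 712.2 -291.5   60.4   60.2  -82.3] (array([ 712.13590016, -291.2830328 ,   32.92016055]), np.float64(0.6601606803239223)) [ 713.1 -292.    60.1   59.9  -82.3]
turn units [0.07 0.04 5.45] shift units after [-7.4  -3.27  0.09]
```

Request:
apply_moves([
  [0, 0, 0, 0, 0, 0.9, 1],
  [0, 0, 0, 0, 0, 0.9, 1],
  [0, 0, 0, 0, 0, 0.9, 1],
  [0, 0, 0, 0, 0, 0.9, 1],
  [0, 0, 0, 0, 0, 0.9, 1],
  [0, 0, 0, 0, 0, 0.95, 1],
  [-1, -0.4, 0, 0, 0, 0, 1],
  [-1, -0.4, 0, 0, 0, 0, 1],
])

```text
time: 54.62
tool_pos: [468.0, -200.0, 167.4]
tcp_rot: [-179.9, -0.0, 88.1]
ft_force: [0.4, 0.6, 0.2]
finger_gap: 85.4
grip_force: 0.0
```

Request:
apply_moves([
  [-0.9, -0.4, 0, 0, 0, 0, 1],
  [-0.9, -0.4, 0, 0, 0, 0, 1],
  [-0.9, -0.4, 0, 0, 0, 0, 1],
  [-0.9, -0.42, 0, 0, 0, 0, 1],
  [-0.9, -0.42, 0, 0, 0, 0, 1],
  [-0.9, -0.42, 0, 0, 0, 0, 1],
  [0, 0, 0, 0, 0, 0, 1],
])

```text
time: 55.5
tool_pos: [388.0, -360.3, 167.5]
tcp_rot: [-179.9, -0.0, 87.9]
ft_force: [0.5, 0.4, -0.9]
finger_gap: 85.5
grip_force: 0.0
```

```bash
python3 - <<'E'
from h import *
p,c,st=look("w15"); print(st["tool_pos"],st["tcp_rot"],st["time"])
for x in blobs(p,"orange",150)[:5]: print("or",np.round(x["c"]),x["a"],quad(c,x,42),quad(c,x,32))
E
```

```text
[ 387.97408433 -360.25336976  167.48723987] [-1.79939765e+02 -3.40869849e-02  8.78529799e+01] 55.5
or [290.  96.] 4726.0 [ 395.8 -277.6   60.3   43.5   -2.1] [ 396.  -277.3   62.6   45.2   -2.1]
or [290. 219.] 479.0 [ 392.8 -374.6   19.6   18.7   87.9] [ 392.9 -378.1   20.4   19.5   87.9]
```

View pics/w15.png

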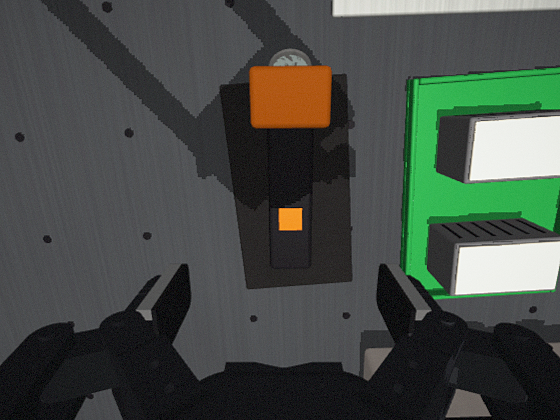

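The reader's head is at (290,97) and the square at (290,219), so the reader points along +y with its mat beneath.

```bash
python3 - <<'E'
from h import *
c=cam("wrist"); P=plane(c,[(220,86),(346,75),(352,280),(248,289)],4); print(P.round(1).tolist(),P.mean(0))
go([393.7,-350,22],88.1)
E
```

```text
[[337.3, -263.8, 4.0], [445.2, -258.9, 4.0], [455.5, -455.1, 4.0], [347.9, -461.8, 4.0]] [ 396.45356427 -359.91554984    4.        ]
turn units [-0.01 -0.02 -0.05] shift units after [0.31 0.16 4.85]
```

Request:
apply_moves([
  [0.31, 0.16, 0.4, 0, 0, 0, 1],
  [0, 0, 1, 0, 0, 0, 1],
  [0, 0, 1, 0, 0, 0, 1],
  [0, 0, 1, 0, 0, 0, 1],
  [0, 0, 0.8, 0, 0, 0, 1],
  [0, 0, 0.4, 0, 0, 0, 1],
  [0, 0, 0.2, 0, 0, 0, 1],
  [0, 0, 0, 0, 0, 0, 1],
])

```text
time: 56.55
tool_pos: [394.6, -349.8, 24.6]
tcp_rot: [180.0, 0.0, 88.0]
ft_force: [-0.6, -0.0, 0.5]
finger_gap: 85.5
grip_force: 0.0
```

Request:
apply_moves([
  [0, 0, 0, 0, 0, 0, 0],
  [0, 0, 0, 0, 0, 0, 0],
  [0, 0, 0, 0, 0, 0, 0],
  [0, 0, 0, 0, 0, 0, 0],
  [0, 0, 0, 0, 0, 0, 0],
], grip_force=80)

```text
time: 57.18
tool_pos: [394.8, -350.8, 25.5]
tcp_rot: [179.9, 0.1, 88.0]
ft_force: [-1.1, -0.1, 6.7]
finger_gap: 36.4
grip_force: 82.3
```

Request:
apply_moves([
  [0, 0, -0.6, 0, 0, 0, 0],
  [0, 0, -1, 0, 0, 0, 0],
  [0, 0, -1, 0, 0, 0, 0],
  [0, 0, -1, 0, 0, 0, 0],
  [0, 0, -1, 0, 0, 0.6, 0],
  [0, 0, 0, 0, 0, 0.9, 0],
  [0, 0, 0, 0, 0, 0.9, 0],
  [0, 0, 0, 0, 0, 0.9, 0],
])

```text
time: 58.18
tool_pos: [394.1, -349.9, 163.3]
tcp_rot: [180.0, 0.0, 72.7]
ft_force: [-0.5, 1.0, -1.9]
finger_gap: 36.5
grip_force: 81.6
```

Request:
apply_moves([
  [0, 0, 0, 0, 0, 0.9, 0],
  [0, 0, 0, 0, 0, 0.9, 0],
  [0, 0, 0, 0, 0, 0.9, 0],
  [0, 0, 0, 0, 0, 0.9, 0],
  [0, 0, 0, 0, 0, 0.9, 0],
  [0, 0, 0, 0, 0, 0.9, 0],
  [0, 0, 0, 0, 0, 0.9, 0],
  [0, 0, 0, 0, 0, 0.9, 0],
])

```text
time: 59.18
tool_pos: [394.0, -349.8, 163.1]
tcp_rot: [-180.0, 0.0, 39.7]
ft_force: [0.3, -0.2, -1.5]
finger_gap: 36.3
grip_force: 81.6
```

Request:
apply_moves([
  [0, 0, 0, 0, 0, 0.9, 0],
  [0, 0, 0, 0, 0, 0.9, 0],
  [0, 0, 0, 0, 0, 0.9, 0],
  [0, 0, 0, 0, 0, 0.9, 0],
  [0, 0, 0, 0, 0, 0.9, 0],
  [0, 0, 0, 0, 0, 0.9, 0],
  [0, 0, 0, 0, 0, 0.9, 0],
  [0, 0, 0, 0, 0, 0.9, 0],
])

```text
time: 60.18
tool_pos: [394.0, -349.8, 163.1]
tcp_rot: [-180.0, 0.0, 6.7]
ft_force: [0.2, 0.2, -1.5]
finger_gap: 36.1
grip_force: 81.6
```

```bash
python3 - <<'E'
from h import *
print(bench.sense()["time"]); go([547,-291.7,150],0)
E
```

```text
60.175
turn units [-0.    0.    1.47] shift units after [ 5.1  -1.94  0.44]
```

Request:
apply_moves([
  [0, 0, 0, 0, 0, 0.7, 0],
  [0, 0, 0, 0, 0, 0.77, 0],
  [0.85, -0.32, 0, 0, 0, 0, 0],
  [0.85, -0.32, 0, 0, 0, 0, 0],
  [0.85, -0.32, 0, 0, 0, 0, 0],
  [0.85, -0.32, 0, 0, 0, 0, 0],
  [0.85, -0.32, 0, 0, 0, 0, 0],
  [0.85, -0.34, 0, 0, 0, 0, 0],
])

```text
time: 61.18
tool_pos: [547.6, -291.0, 163.1]
tcp_rot: [-180.0, 0.0, 0.1]
ft_force: [-0.5, -0.6, -2.1]
finger_gap: 36.2
grip_force: 81.5
```

Request:
apply_moves([
  [0, 0, 0.5, 0, 0, 0, 0],
  [0, 0, 0.5, 0, 0, 0, 0],
  [0, 0, 0.5, 0, 0, 0, 0],
  [0, 0, 0.35, 0, 0, 0, 0],
  [0, 0, 0.1, 0, 0, 0, 0],
  [0, 0, 0, 0, 0, 0, 0],
  [0, 0, 0, 0, 0, 0, 0],
  [0, 0, 0, 0, 0, 0, 0],
])

```text
time: 62.18
tool_pos: [547.6, -291.7, 104.7]
tcp_rot: [180.0, -0.1, 0.1]
ft_force: [-0.4, 1.6, -2.3]
finger_gap: 36.7
grip_force: 81.5
```

```bash
python3 - <<'E'
from h import *
p,c,st=look("w16"); print(st["tool_pos"],st["tcp_rot"],st["time"])
for x in blobs(p,"orange",150)[:3]: print("or",np.round(x["c"]),x["a"],cv2.boundingRect(x["k"]),quad(c,x,121))
for x in blobs(p,"white",1000)[:5]: print("wh",np.round(x["c"]),x["a"],quad(c,x,31))
go([547,-291.7,104.5],0)
E
```

```text
[ 547.57668264 -291.70631173  104.70271249] [ 1.79964977e+02 -5.73745536e-02  1.30042497e-01] 62.175
or [282. 107.] 23458.0 (189, 41, 187, 135) [ 621.1 -292.    60.1   43.3  -89.8]
or [284. 341.] 1499.0 (262, 323, 44, 37) [ 528.3 -292.8   18.3   18.2    1.3]
wh [111.  50.] 10780.0 [ 634.2 -178.2   94.7   91.1  -89.8]
wh [505. 194.] 10520.5 [ 565.2 -438.3   96.2   50.3    1.8]
wh [ 16. 280.] 2898.5 [ 496.4 -105.8   93.2   32.7  -14.3]
wh [351. 197.] 2127.0 [ 578.4 -335.9   67.7   26.6    1.7]
wh [164. 284.] 1500.5 [ 5.040e+02 -2.088e+02  4.240e+01  3.110e+01 -4.000e-01]
turn units [ 0.01 -0.01  0.03] shift units after [-0.02  0.    0.  ]
```

View pics/w16.png

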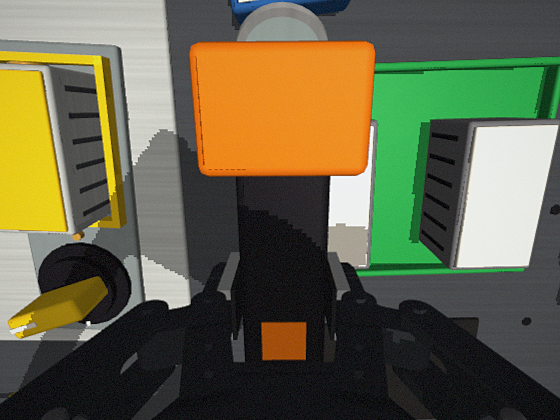

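The reader is held level, with its head at (282,107) and its window about 71 mm before and above the tag. I hold it still.

Request:
apply_moves([
  [0, 0, 0, 0, 0, 0, 0],
  [0, 0, 0, 0, 0, 0, 0],
  [0, 0, 0, 0, 0, 0, 0],
  [0, 0, 0, 0, 0, 0, 0],
  [0, 0, 0, 0, 0, 0, 0],
  [0, 0, 0, 0, 0, 0, 0],
  [0, 0, 0, 0, 0, 0, 0],
  [0, 0, 0, 0, 0, 0, 0],
])

```text
time: 63.22
tool_pos: [547.1, -291.5, 104.0]
tcp_rot: [180.0, 0.0, 0.1]
ft_force: [0.1, -0.3, -1.3]
finger_gap: 36.8
grip_force: 81.5
```

Request:
apply_moves([
  [0, 0, 0, 0, 0, 0, 0],
  [0, 0, 0, 0, 0, 0, 0],
  [0, 0, 0, 0, 0, 0, 0],
  [0, 0, 0, 0, 0, 0, 0],
  [0, 0, 0, 0, 0, 0, 0],
  [0, 0, 0, 0, 0, 0, 0],
  [0, 0, 0, 0, 0, 0, 0],
  [0, 0, 0, 0, 0, 0, 0],
])

```text
time: 64.22
tool_pos: [547.1, -291.5, 104.0]
tcp_rot: [-180.0, 0.0, 0.1]
ft_force: [0.8, -0.2, -1.7]
finger_gap: 36.3
grip_force: 81.5
```

Request:
apply_moves([
  [0, 0, 0, 0, 0, 0, 0],
  [0, 0, 0, 0, 0, 0, 0],
  [0, 0, 0, 0, 0, 0, 0],
  [0, 0, 0, 0, 0, 0, 0],
  [0, 0, 0, 0, 0, 0, 0],
  [0, 0, 0, 0, 0, 0, 0],
  [0, 0, 0, 0, 0, 0, 0],
  [0, 0, 0, 0, 0, 0, 0],
])

```text
time: 65.22
tool_pos: [547.2, -291.5, 104.0]
tcp_rot: [-180.0, -0.0, 0.1]
ft_force: [-0.2, 0.4, -0.7]
finger_gap: 36.3
grip_force: 81.5
```

```bash
python3 - <<'E'
from h import *
p,c,st=look("w17"); print(st["tool_pos"],st["time"])
for x in blobs(p,"orange",150)[:2]: print("or",np.round(x["c"]),x["a"],cv2.boundingRect(x["k"]))
q=bench.snapshot("top"); t=cam("top")
for col,z in(("blue",65),("yellow",65),("white",57)):
    for x in blobs(q,col,300)[:6]: print(col,quad(t,x,z))
# knob check, full scene
s=bench.snapshot("scene"); cv2.imwrite("pics/s2.png",cv2.resize(s[100:300,130:400,::-1],(783,580),interpolation=cv2.INTER_CUBIC))
E
```

```text
[ 547.16039267 -291.48913746  103.99473234] 65.225
or [282. 107.] 23462.0 (189, 41, 187, 135)
or [284. 341.] 1498.0 (262, 323, 44, 37)
blue [611.4 114.1  80.4  40.   -1. ]
yellow [ 599.2 -149.9   80.7   42.3   -1.8]
white [583.8 -10.7 376.6 292.1  89.2]
white [995.2 149.5 489.1 147.  -89.3]
white [1001.8  569.1  157.6  114.2   -1.2]
white [ 994.7 -423.3  138.5  105.6   -6.2]
white [ 707.1 -281.8   58.5   58.2  -82.3]
white [ 473.7 -152.3   90.    72.6   88.9]
```

View pics/s2.png

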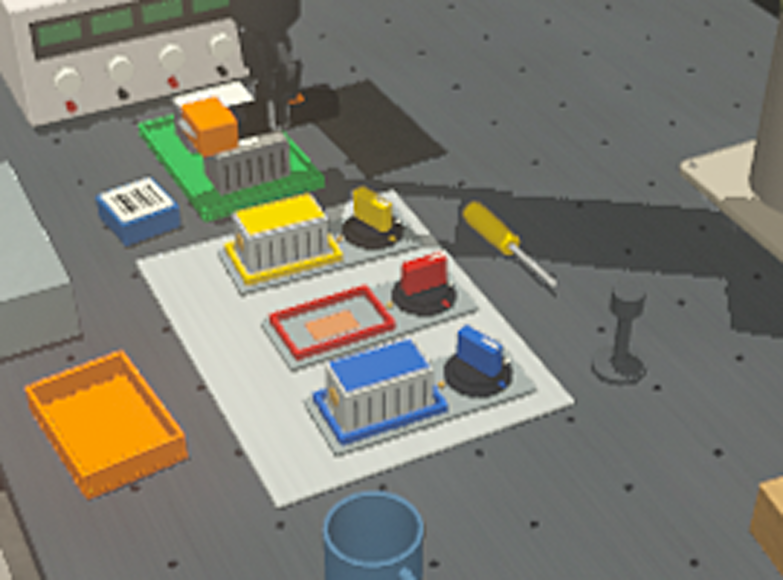

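The scene view shows modules seated, with the blue and yellow knobs turned and the red one off. The reader is over the tray at (210,125) with its beam on the tag block. Now I return it to the mat.

Request:
apply_moves([
  [0, 0, -0.5, 0, 0, 0, 0],
  [0, 0, -0.8, 0, 0, 0, 0],
  [0, 0, -0.7, 0, 0, 0, 0],
  [-0.8, 0.3, 0, 0, 0, 0, 0],
  [-0.8, 0.4, 0, 0, 0, 0, 0],
  [-0.8, 0.4, 0, 0, 0, 0, 0],
  [-0.8, 0.4, 0, 0, 0, 0, 0],
  [-0.8, 0.4, 0, 0, 0, 0, 0],
])

```text
time: 66.38
tool_pos: [426.8, -349.4, 165.4]
tcp_rot: [179.9, -0.1, 0.1]
ft_force: [0.6, -0.6, -1.6]
finger_gap: 36.9
grip_force: 81.5
```

Request:
apply_moves([
  [-0.8, 0.4, 0, 0, 0, 0, 0],
  [-0.2, 0, 0, 0, 0, -0.6, 0],
  [0, 0, 0, 0, 0, -0.9, 0],
  [0, 0, 0, 0, 0, -0.9, 0],
  [0, 0, 0, 0, 0, -0.9, 0],
  [0, 0, 0, 0, 0, -0.9, 0],
  [0, 0, 0, 0, 0, -0.9, 0],
  [0, 0, 0, 0, 0, -0.9, 0],
])

```text
time: 67.38
tool_pos: [397.6, -361.2, 165.3]
tcp_rot: [179.9, -0.0, 27.8]
ft_force: [0.4, -0.3, -1.2]
finger_gap: 36.7
grip_force: 81.2
```

Request:
apply_moves([
  [0, 0, 0, 0, 0, -0.9, 0],
  [0, 0, 0, 0, 0, -0.9, 0],
  [0, 0, 0, 0, 0, -0.9, 0],
  [0, 0, 0, 0, 0, -0.9, 0],
  [0, 0, 0, 0, 0, -0.9, 0],
  [0, 0, 0, 0, 0, -0.9, 0],
  [0, 0, 0, 0, 0, -0.9, 0],
  [0, 0, 0, 0, 0, -0.9, 0],
])

```text
time: 68.38
tool_pos: [397.6, -361.2, 165.3]
tcp_rot: [179.9, 0.0, 60.8]
ft_force: [1.2, 0.0, -2.6]
finger_gap: 36.3
grip_force: 81.2
```

Request:
apply_moves([
  [0, 0, 0, 0, 0, -0.9, 0],
  [0, 0, 0, 0, 0, -0.9, 0],
  [0, 0, 0, 0, 0, -0.9, 0],
  [0, 0, 0, 0, 0, -0.9, 0],
  [0, 0, 0, 0, 0, -0.9, 0],
  [0, 0, 0, 0, 0, -0.9, 0],
  [0, 0, 0, 0, 0, 0, 0],
])

```text
time: 69.25
tool_pos: [397.6, -361.1, 165.1]
tcp_rot: [179.9, 0.1, 85.4]
ft_force: [0.6, 0.5, -2.5]
finger_gap: 36.2
grip_force: 81.2
```

```bash
python3 - <<'E'
from h import *
p,c,st=look("w18"); print(st["tool_pos"],st["tcp_rot"],st["time"],st["finger_gap"])
for x in blobs(p,"orange",150)[:2]: print("or",np.round(x["c"]),x["a"],cv2.boundingRect(x["k"]))
go([396,-361,27],88)
E
```

```text
[ 397.61355755 -361.12192965  165.12452441] [1.79941387e+02 5.31181663e-02 8.53567499e+01] 69.25 36.20626170416945
or [282. 106.] 23162.0 (189, 41, 186, 134)
or [284. 341.] 1547.0 (262, 323, 44, 37)
turn units [ 0.01  0.01 -0.59] shift units after [ 0.   -0.05  4.6 ]
```

Grip unchanged; lower to the mat.

Request:
apply_moves([
  [0, 0, 0.6, 0, 0, -0.59, 0],
  [0, 0, 1, 0, 0, 0, 0],
  [0, 0, 1, 0, 0, 0, 0],
  [0, 0, 0.8, 0, 0, 0, 0],
  [0, 0, 0.6, 0, 0, 0, 0],
  [0, 0, 0.3, 0, 0, 0, 0],
  [0, 0, 0.2, 0, 0, 0, 0],
  [0, 0, 0, 0, 0, 0, 0],
])

```text
time: 70.3
tool_pos: [397.5, -361.0, 29.2]
tcp_rot: [180.0, 0.0, 88.1]
ft_force: [-0.1, 0.3, -1.6]
finger_gap: 36.5
grip_force: 81.3
```

Request:
apply_moves([
  [0, 0, 0.04, 0, 0, 0, 0],
  [0, 0, 0, 0, 0, 0, 0],
  [0, 0, 0, 0, 0, 0, 0],
])

```text
time: 70.68
tool_pos: [397.5, -361.0, 28.1]
tcp_rot: [180.0, 0.0, 88.1]
ft_force: [-0.4, -0.6, -2.4]
finger_gap: 36.5
grip_force: 81.3
```

Request:
apply_moves([
  [0, 0, 0.06, 0, 0, 0, 0],
  [0, 0, 0, 0, 0, 0, 0],
  [0, 0, 0, 0, 0, 0, 1],
  [0, 0, 0, 0, 0, 0, 1],
  [0, 0, 0, 0, 0, 0, 1],
  [0, 0, 0, 0, 0, 0, 1],
  [0, 0, -1, 0, 0, 0, 1],
  [0, 0, -1, 0, 0, 0, 1],
])

```text
time: 71.68
tool_pos: [396.9, -360.5, 86.3]
tcp_rot: [-179.9, -0.1, 88.1]
ft_force: [-0.1, 0.2, -0.5]
finger_gap: 85.5
grip_force: 0.0
```

Request:
apply_moves([
  [0, 0, -1, 0, 0, 0, 1],
  [0, 0, -1, 0, 0, 0, 1],
  [0, 0, -1, 0, 0, 0, 1],
  [0, 0, -1, 0, 0, 0, 1],
  [0, 0, 0, 0, 0, 0, 1],
  [0, 0, 0, 0, 0, 0, 1],
])

```text
time: 72.42
tool_pos: [397.1, -360.6, 205.2]
tcp_rot: [-180.0, -0.0, 88.1]
ft_force: [0.4, 0.6, 0.1]
finger_gap: 85.1
grip_force: 0.0
```

```bash
python3 - <<'E'
from h import *
p,c,st=look("w19"); print(st["tool_pos"],st["time"],st["finger_gap"])
for x in blobs(p,"orange",150)[:2]: print("or",np.round(x["c"]),quad(c,x,42),quad(c,x,32))
E
```

```text
[ 397.09656296 -360.55514089  205.17336643] 72.425 85.14871410218285
or [283. 110.] [ 398.9 -287.3   60.7   43.5   -1.9] [ 398.9 -287.4   62.7   45.    -1.9]
or [284. 216.] [ 396.3 -385.2   20.4   19.3   -1.9] [ 396.2 -388.5   21.1   20.    -1.9]
```

View pics/w19.png

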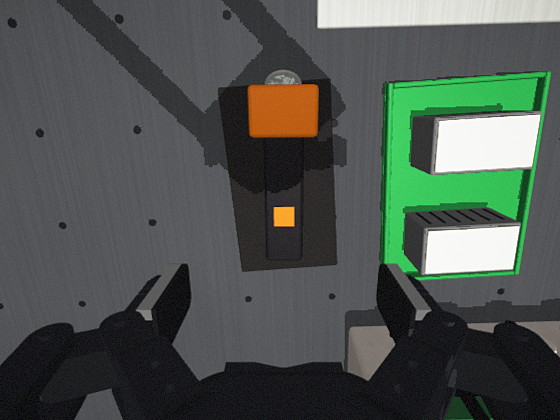

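The reader lies flat on its mat, with its head at (283,110). Both finished modules are in the tray and the gripper is clear.

```bash
python3 -c "
from bench import *
print(hand_in())"
```

```text
the job is handed in; nothing more can be done
None
```

The job is handed in with no verdict returned: two finished modules are in the tray, yellow and blue are in their cradles with knobs on (red absent, its knob off), the beam was held on the tag for about 3 s, and the reader is back on its mat.

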